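# Wedge a spring clip off a pivot pin

### The job

Take the forked wedge out of its rack by the handle, lay its flat back on the bracket's backing plate above the wire spring clip and slide it, back bearing on the plate, down behind the clip until the fork is fully home, its brass depth stop resting on the pin, and the clip has been forced out of its groove onto the pin's plain end. Then, with the wedge still in hand, ease the clip along and off the pin so that it drops into the catch tray below, and hang the wedge back in its rack. Keep every push of the wedge on bracket and clip below 20 N, touch the clip only with the wedge, and leave everything else where it is.

Things in the scene. Friction and masses are not known exactly. Their poses are not given: they have to be found in the camera images.
- bracket: Fixed bench bracket, base plate 90 x 170 mm. Origin on the table under its middle; z up, y along the pivot pin (axis x = 0, z = 105 mm) towards its free end. In front of the post that holds the pin stands an upright backing plate, 66 x 12 mm, top 125 mm above the table. 37 mm below the pin's axis a tab, 14 mm wide, carries the clip's foot. An open catch tray below belongs to it.
- tray (a point): Centre of the catch tray's lined floor, 11 mm above the table. The floor spans 39 mm either side of it in the bracket's x and 46 mm in y; the tray's rim is 32 mm above the table.
- clip: Loose spring clip of 5 mm round steel wire, 48 x 45 mm, 60 g, oiled (friction 0.3): a U open at the top whose two sprung legs grip the pin with bows. Origin midway between the bows, on the pin's axis while on the pin. In the groove it stands 5.5 mm out from pin_root, so the gap to the plate's face is 3 to 9 mm; on the plain end over 12.5 mm. Forcing it out takes about 3 to 7 N along the pin.
- wedge: Loose forked wedge, steel, black handle, 134 mm high, about 0.2 kg, hanging prongs down in the rack by its bridge (68 x 28 mm, from 66 mm above the tips). Origin at tip height on the flat back, midway between the prongs; z up to the handle, x across the prongs, y from the flat back (y = 0) to the sloping front.
- handle (a point): Grip point in the middle of the wedge's handle, 112 mm above the tips at y = 14 mm of the wedge. The handle is 24 mm (x) by 18 mm (y, 5 to 23 mm) and reaches from 80 to 134 mm above the tips.
- rack: Fixed open-topped box, 68 x 41 mm outside, 55 mm (x) by 28 mm (y) inside, rim 74.5 mm above the table, on a 100 x 60 mm foot. Origin on the table under its centre; z up, x along its long side. The wedge hangs in it with the bridge on the rim, tips 8.5 mm above the table, axes nearly the rack's, its origin about 13 mm to -y of the rack's centre.
- union: Loose brass pipe union, 31 x 27 x 40 mm; a bystander. Origin under its centre.
- pen: Marker pen, 135 mm long; a bystander. Origin under its centre.
- jar: Small dropper bottle, 46 mm across, 85 mm high; a bystander. Origin under its centre.
- groove (a point): Middle of the clip's seat in the pin, 5.5 mm out from pin_root. The pin is 16 mm thick up to 3 mm out, then comes the groove, floor 10 mm thick; its outer side is a cone that rises from 6.3 to 11.3 mm out to the plain end, again 16 mm thick.
- pin_end (a point): Tip of the pin on its axis, 35 mm out from pin_root; the last 5 mm taper.
- ear (a point): Outer end of one of the clip's two straight ears, which stick out level to 24 mm either side of the pin's axis and on which the prongs bear. The clip's bows reach 8 mm above the pin's axis, the bottom of its U 37 mm below.
- tips (a point): Same point as the wedge's origin. The polished, oiled (friction 0.3) prongs are 14 mm wide, from 11 to 25 mm either side of it in x, flat at y = 0, 2 mm thick at the tip and growing 0.352 mm per mm of height. The brass depth-stop screw (10 mm thick) hangs between them at y = 6 mm; its lower end is anywhere from 52 to 64 mm above the tips, not reported. The fork is home when it rests on the pin, felt as a firm stop.
- pin_root (a point): Point on the pin's axis at y = -30 mm of the bracket; distances along the pin count from here. The backing plate is set differently each time: its outboard face (normal to the pin) lies anywhere from 0 to 6 mm behind this point (to -y). Its setting is not reported; find it by touch. It is clamped fast and does not give.

How it is judged:
On the way, in this order (a step that is already met when the one before it is completed fails the run):
1. the fork is home behind the clip (depth stop bearing on the pin, back bearing on the plate) and the clip is out of its groove (over 12.5 mm out from pin_root), still on the pin (z of tips in the frame of pin_root between -0.062 and -0.039 m and x of tips in the frame of pin_root between -0.007 and 0.007 m and y of tips in the frame of pin_root between -0.01 and 0.005 m and contact force between stop_c0 and bracket above 1 N and contact force between wedge and plate_c0 above 0.3 N and y of clip in the frame of pin_root between 0.0125 and 0.034 m and z of clip in the frame of pin_root between -0.01 and 0.01 m and x of clip in the frame of pin_root between -0.01 and 0.01 m), for 0.1 s.
2. the clip is off the pin and down in the catch tray (x of clip in the frame of tray between -0.045 and 0.045 m and y of clip in the frame of tray between -0.05 and 0.052 m and z of clip in the frame of tray below 0.045 m), for 0.2 s.
At the end, for the whole second after the job is handed in: The clip lies at rest in the bracket's catch tray (its origin within the tray's outline and less than 45 mm above the tray floor); the wedge hangs in its rack again, at rest and upright within 0.1 rad, its bridge on the rim (tips 4 to 14 mm above the table) (all of step 2 and linear speed of each of clip, wedge below 0.03 m/s and z of wedge in the frame of rack between 0.004 and 0.014 m and x of wedge in the frame of rack between -0.008 and 0.008 m and y of wedge in the frame of rack between -0.018 and 0.018 m and angle between wedge's own z axis and vertical below 0.1 rad); the robot touches nothing.
It fails at once if the wedge bears on the bracket with more than 20 N (contact force between wedge and bracket above 20 N).
It fails at once if the wedge bears on the clip with more than 20 N (contact force between wedge and clip above 20 N).
It fails at once if the robot itself touches the clip (contact force between any of the fingers, the arm and clip above 0.5 N).
It fails at once if a bystander is shifted by more than 15 mm (distance of any of union, pen, jar from where it was at the start of the episode above 0.015 m).
It also fails if it takes over 58 s, if anything falls off the work surface, if the arm or the gripper's body presses on something with over 40 N, if the wrist force passes 120 N, or if a joint passes its speed limit or range.

### The arm

A 7-joint arm with a two-finger parallel gripper is mounted at the origin on a cart in front of the work surface, level with it; the furniture and walls round the work are solid. World frame = base frame: x ahead of the robot, y to its left, z up, the work surface at z = 0. Lengths are in m, angles in rad, forces in N, time in s.
With the tool pointing down it reaches from about 0.35 to 0.9 m from the base axis. Payload 8.1 kg.
Tool frame: the origin (TCP) lies on the centre line of the jaws, within the pads' length; the fingertips stand 8 mm ahead of it and the grasp point (between the pads) lies 11 mm behind it; z points along the fingers, y is the line along which they close (so a half turn about z gives the same grasp; the last joint's range is limited). The gripper opens to 92 mm and grips with 3 to 60 N. Pads are 19 mm wide; open, the fingers measure 130 mm over their backs; the gripper's body (75 mm by 190 mm) begins 47 mm behind the grasp point.
Start: joints at [1.154, 0.434, 0.025, 1.573, -0.012, 1.134, -0.075], TCP at [0.193, -0.595, 0.211] pointing down, gripper open.
Joint ranges: [-2.62, 2.62], [-0.44, 2.09], [-1.27, 1.32], [0.08, 2.57], [-1.32, 4.46], [0.12, 2], [-2.74, 2.74]. Speed limits (rad/s): [2.22, 2.22, 3.01, 3.01, 3.14, 3.14, 3.14].

### API

Orientations are given as a 3x3 rotation matrix whose columns are the frame's x, y, z axes.
In Python, from plant import * gives the robot as it stands. The module is installed in compiled form; this text tells all that it offers.
- The arm moves only by the tool carry_out, never from a script. Its argument "motion" is a list of rows, each a list of 3 entries, a list of its own where there are three numbers: the turn, a rotation vector about the tool's x, y, z in rad, then the shift along the tool's x, y, z in m, then the finger opening in m, from 0 to 0.0918. In form: [[[rx, ry, rz], [dx, dy, dz], jaw], ...]. A call has 1 to 5 rows; each row is the pose to reach, as a shift and turn from the pose commanded when the call began, along the tool's axes at that moment; what a row does not reach only later rows make up. A row lasts 1/10 s, in which the tool goes at most 50 mm and 8.59 degrees, less where a joint would pass 70% of its speed; a pose out of reach is approached as far as the arm can. A call with a gripper value outside its range is refused whole. The fingers move at their own pace and stop on an object; the grip force is fixed at half the most. Time passes only in rows, so rows that repeat a pose let the fingers close. It gives the time, the measured TCP pose, the force, the opening and the grip force at its end, in the units of the state.
- read_state(): the state, without advancing time (a new reading comes with each control period).
- snapshot(name): name is "side" or "top" or "wrist"; returns a dict with "pixels" (480x640x3 uint8, blue, green, red), "vfov" (degrees; the focal length in pixels is half the picture's height over the tangent of half this angle, whatever the lens; pixels are square), "cx", "cy" (the principal point, pixels), "rvec" (rotation vector, rad) and "tvec" (3), from world to camera coordinates, as OpenCV has them. Camera axes: x right, y down, z forward; pixel columns grow to the right and rows downward; lengths in m; the calibration is good to about 2 mm. A picture is of the moment at which its call begins. There is no depth.
- hand_in(): hands the job in; it is judged then, once.
The state is a dict: "time_s": time; "joints": joint angles; "qvel": joint speeds; "joint_efforts": joint torques, N m; "tool_pos": TCP position; "orientation": TCP orientation; "force": force on the tool from outside, world axes, zero at the start; "wrist_torque": the same for the moment, N m; "grip_width": finger opening in m; "finger_force": force on a finger pad.
Only numpy, scipy, OpenCV 4.12 (cv2) and the standard library are available. Lean on these libraries where they do the work, as an engineer would, in place of code of your own. Each camera call takes 0.05 s, during which the arm holds its last target. There are 200 camera calls.

## Working session

There is one attempt and no reset: what is moved stays moved. The work goes in short steps, Python scripts to look and compute and a tool call to move; the robot and the scene stay as the last step left them, time stands still between calls to the robot, and variables do not carry over. Pictures are saved under pics/ and viewed, at most 10 in all, crops included, and the job is handed in when it is done.

Besides the shell and the picture viewer there is one more tool, called after ">>>" in YAML: its name, and indented under it one key for each argument. carry_out: Moves the arm, as the interface text tells. Its arguments: {"type":"object","properties":{"motion":{"type":"array"}},"required":["motion"]}

```bash
mkdir -p pics; cat > h.py <<'E'
from plant import *
import numpy as np, cv2
def snap(n):
    s=snapshot(n); s['f']=240/np.tan(np.radians(s['vfov'])/2)
    s['R']=cv2.Rodrigues(np.array(s['rvec'],float))[0]; s['t']=np.array(s['tvec'],float).ravel(); return s
def ray(s,u,v):
    d=s['R'].T@np.array([(u-s['cx'])/s['f'],(v-s['cy'])/s['f'],1]); return -s['R'].T@s['t'],d
def onz(s,u,v,z):
    c,d=ray(s,u,v); return c+d*(z-c[2])/d[2]
def proj(s,p):
    q=s['R']@np.array(p)+s['t']; return q[:2]/q[2]*s['f']+[s['cx'],s['cy']]
def tri(s1,p1,s2,p2):
    c1,d1=ray(s1,*p1);c2,d2=ray(s2,*p2)
    k=np.linalg.lstsq(np.c_[d1,-d2],c2-c1,rcond=None)[0]
    a,b=c1+d1*k[0],c2+d2*k[1]; return (a+b)/2,np.linalg.norm(a-b)
E
python3 - <<'E'
from h import *
import pickle
for n in ("side","top"):
    s=snap(n); pickle.dump(s,open(n+'0.pkl','wb')); cv2.imwrite(f'pics/{n}0.png',s['pixels']); print(n,s['vfov'],s['cx'],s['cy'],-s['R'].T@s['t'])
st=read_state(); print(st)
E
```

```text
side 46.70681140041697 310.0837334075204 234.94885818611314 [0.28057447 0.95116969 0.4630733 ]
top 55.25327151758778 314.4141934625112 236.82019230166208 [ 0.50579784 -0.01415539  1.10606874]
{'time_s': 0.1, 'joints': array([ 1.15438663,  0.43514315,  0.02493508,  1.57400474, -0.01162973,
        1.13397264, -0.07511847]), 'qvel': array([ 9.29188795e-05, -1.00390855e-03,  1.23014054e-03, -2.15177725e-03,
       -3.51560325e-04,  4.81532286e-04,  2.52207620e-03]), 'joint_efforts': array([ 3.03383640e-03, -6.69123960e+01,  9.87781137e-01, -3.15146542e+01,
       -6.06604549e-02,  3.73570563e-02,  6.64783897e-05]), 'tool_pos': array([ 0.19276149, -0.59403428,  0.21002983]), 'orientation': array([[ 9.51184684e-01,  3.08621842e-01, -5.05346921e-04],
       [ 3.08622245e-01, -9.51183816e-01,  1.28769921e-03],
       [-8.32657107e-05, -1.38080107e-03, -9.99999043e-01]]), 'force': array([-0.44357272,  0.10155427, -0.77054975]), 'wrist_torque': array([-0.00863258, -0.02022325, -0.02426552]), 'finger_force': 0.0, 'grip_width': 0.09193144958262353}
```

View pics/side0.png

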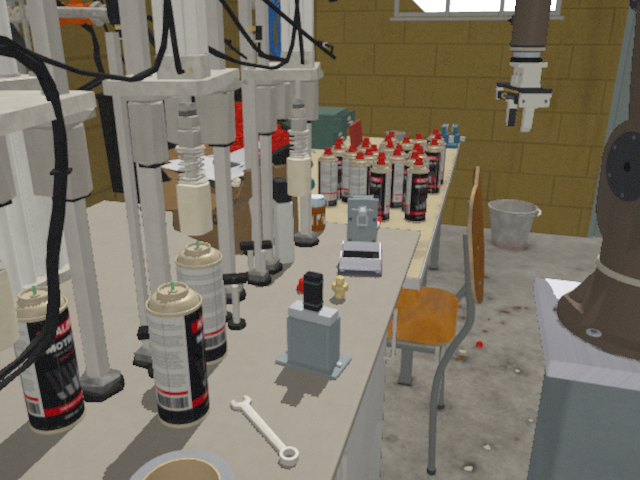

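View pics/top0.png

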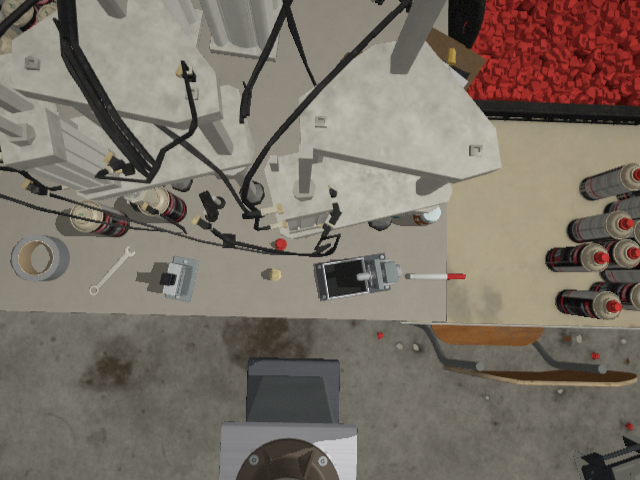

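Side view: the rack with the wedge's black handle is at (313,290–345), the union at (340,288), and the bracket with its tray at (362,235). Top view: rack at (178,280), union (272,273), tray (345,278), post (392,272) and pen (435,276). The pin points to image left, which is world +y. I'll enlarge both areas next.

```bash
python3 - <<'E'
from h import *
import pickle
t=pickle.load(open('top0.pkl','rb')); s=pickle.load(open('side0.pkl','rb'))
a=t['pixels'][245:310,130:230]; b=t['pixels'][240:310,305:415]; c=s['pixels'][185:280,325:425];d=s['pixels'][262:382,265:365]
z=lambda i,w,h:cv2.resize(i,(w,h),interpolation=cv2.INTER_CUBIC)
im=np.zeros((600,800,3),np.uint8)
im[0:260,0:400]=z(a,400,260); im[0:280,400:795][:, :385]=z(b,440,280)[:,:385]
im[280:280+318,400:735]=z(c,335,318); im[265:265+330,0:275]=z(d,275,330)
cv2.imwrite('pics/crop.png',im)
for nm,u,v,zz in [('rackfoot',178,280,0.07),('br',355,275,0.01)]: print(nm,onz(t,u,v,zz))
E
```

```text
rackfoot [0.48129016 0.25710478 0.07      ]
br [ 0.50305506 -0.1457461   0.01      ]
```

View pics/crop.png

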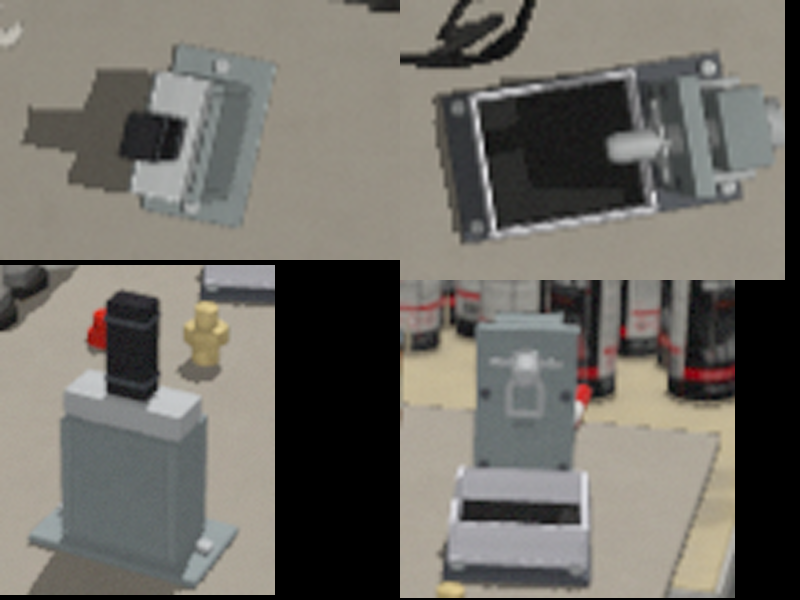

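The crop shows the rack foot's long side tilted about 12°, the bridge across the box, and the bracket's pin pointing to image left with its clip near the plate. The U hangs under the pin. Now I'll cast the corners.

```bash
cat >> h.py <<'E'
def plan(pos,yaw,n,s=None,lvl=True):
    """rows from measured pose to pos, tool down, tool-y at world angle yaw deg; prints totals in tool axes"""
    s=s or read_state(); R0=s['orientation']; p0=s['tool_pos']
    a=np.radians(yaw); y=np.array([np.cos(a),np.sin(a),0]); z=np.array([0,0,-1.]); R1=np.c_[np.cross(y,z),y,z]
    rv=cv2.Rodrigues(R0.T@R1)[0].ravel(); d=R0.T@(np.array(pos)-p0)
    print('turn',rv.round(3),'deg',np.degrees(np.linalg.norm(rv)).round(1),'shift',d.round(4),'len',np.linalg.norm(d).round(3),'rows>=',max(np.linalg.norm(d)/.05,np.degrees(np.linalg.norm(rv))/8.59).round(1))
def show(s=None):
    s=s or read_state(); y=s['orientation'][:,1]
    print('t',round(s['time_s'],2),'p',s['tool_pos'].round(4),'yaw',np.degrees(np.arctan2(y[1],y[0])).round(2),'z',s['orientation'][:,2].round(4),'F',s['force'].round(2),'T',s['wrist_torque'].round(2),'w',round(s['grip_width'],4),'q',s['joints'].round(2))
E
python3 - <<'E'
from h import *
import pickle
t=pickle.load(open('top0.pkl','rb'))
f=[(175,256.2),(199.5,261.2),(190.7,301.8)]
b=[(313.8,263.8),(320.5,300.8),(384.5,253),(390.5,290)]
for nm,L in (('rack',f),('br',b)):
  for z in (0.006,):
    P=np.array([onz(t,u,v,z) for u,v in L]); print(nm,P.round(4).tolist())
    for i in range(len(P)):
      for j in range(i): print(j,i,np.linalg.norm(P[i]-P[j]).round(4),np.degrees(np.arctan2(*(P[i]-P[j])[1::-1])).round(1))
    print('mean',P.mean(0))
for u,v in ((157,277),(167.5,279.5)): print(onz(t,u,v,.1425))
plan([.44,-.12,.33],-8,5)
E
```

```text
rack [[0.5359, 0.2838, 0.006], [0.5256, 0.2254, 0.006], [0.4294, 0.2416, 0.006]]
0 1 0.0592 -99.9
0 2 0.1145 -158.4
1 2 0.0976 170.5
mean [0.49695156 0.25024814 0.006     ]
br [[0.5271, -0.0467, 0.006], [0.4395, -0.0651, 0.006], [0.5579, -0.2165, 0.006], [0.4695, -0.2324, 0.006]]
0 1 0.0894 -168.1
0 2 0.1726 -79.7
1 2 0.1922 -52.0
0 3 0.1944 -107.2
1 3 0.17 -79.8
2 3 0.0898 -169.8
mean [ 0.49850865 -0.14014298  0.006     ]
[0.48802671 0.28155387 0.1425    ]
[0.48345477 0.25974119 0.1425    ]
turn [-1.000e-03 -1.000e-03 -1.117e+00] deg 64.0 shift [ 0.3815 -0.3748 -0.1195] len 0.548 rows>= 11.0
```

>>> carry_out:
  motion:
    - [[0,0,-0.12],[0.036,-0.036,-0.012],0.0918]
    - [[0,0,-0.24],[0.072,-0.07,-0.024],0.0918]
    - [[0,0,-0.36],[0.105,-0.104,-0.036],0.0918]
    - [[0,0,-0.48],[0.139,-0.137,-0.048],0.0918]
    - [[0,0,-0.56],[0.173,-0.17,-0.06],0.0918]

```text
time_s: 0.6
tool_pos: [0.3054, -0.3774, 0.271]
orientation: [[0.638, 0.77, -0.0], [0.77, -0.638, 0.0], [-0.0, -0.0, -1.0]]
force: [1.3, 0.1, 0.4]
grip_width: 0.0916
finger_force: 0.0
```

```bash
python3 -c "
from h import *
show();plan([.44,-.12,.33],-8,5)"
```

```text
t 0.6 p [ 0.3054 -0.3774  0.271 ] yaw -39.67 z [-4.e-04  1.e-04 -1.e+00] F [1.32 0.06 0.39] T [-0.09 -0.12 -0.02] w 0.0916 q [ 0.94  0.17 -0.19  1.8   0.03  1.18  0.05]
turn [-0.     0.    -0.553] deg 31.7 shift [ 0.2841 -0.0607 -0.0591] len 0.296 rows>= 5.9
```

>>> carry_out:
  motion:
    - [[0,0,-0.11],[0.047,-0.01,-0.01],0.0918]
    - [[0,0,-0.22],[0.094,-0.02,-0.02],0.0918]
    - [[0,0,-0.33],[0.14,-0.03,-0.03],0.0918]
    - [[0,0,-0.44],[0.187,-0.04,-0.04],0.0918]
    - [[0,0,-0.55],[0.234,-0.05,-0.05],0.0918]

```text
time_s: 1.1
tool_pos: [0.4171, -0.1661, 0.3211]
orientation: [[0.142, 0.99, -0.0], [0.99, -0.142, -0.0], [-0.0, -0.0, -1.0]]
force: [1.5, -1.6, 0.3]
grip_width: 0.0919
finger_force: 0.0
```

```bash
python3 -c "
from h import *
import pickle
show();s=snap('wrist');pickle.dump(s,open('w1.pkl','wb'));cv2.imwrite('pics/w1.png',s['pixels']);print(-s['R'].T@s['t'],s['R'][2])
plan([.47,.22,.33],80,5)"
```

```text
t 1.1 p [ 0.4171 -0.1661  0.3211] yaw -8.18 z [-1.e-04 -4.e-04 -1.e+00] F [ 1.51 -1.6   0.27] T [-0.07 -0.12 -0.01] w 0.0919 q [ 0.67  0.1  -0.44  1.77  0.04  1.29  0.07]
[ 0.42907955 -0.08312617  0.49479172] [-0.04436212 -0.30682038 -0.95073301]
turn [ 5.000e-03  1.000e-03 -1.523e+00] deg 87.3 shift [ 0.3811  0.0005 -0.0059] len 0.381 rows>= 10.2
```

View pics/w1.png

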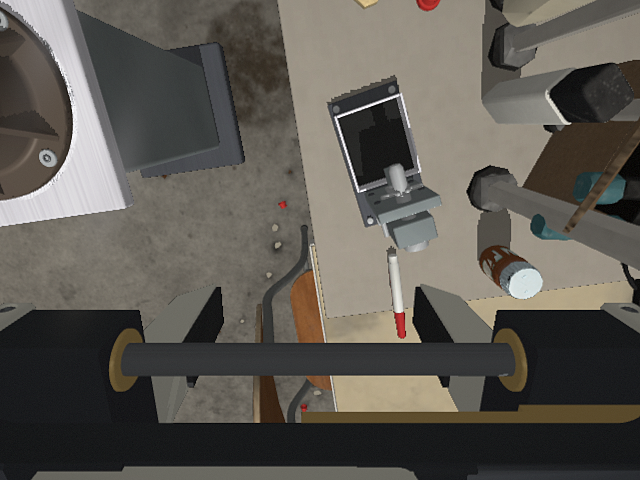

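The wrist image shows the bracket at (385,165), with the pin tip at about (397,168), the clip under it, the pen at (397,290) and the jar at (510,272). On to the rack.

>>> carry_out:
  motion:
    - [[0,0,-0.14],[0.038,0,0],0.0918]
    - [[0,0,-0.28],[0.076,0,0],0.0918]
    - [[0,0,-0.42],[0.115,0,0],0.0918]
    - [[0,0,-0.56],[0.153,0,0],0.0918]
    - [[0,0,-0.7],[0.191,0,0],0.0918]

```text
time_s: 1.65
tool_pos: [0.4446, 0.0222, 0.3206]
orientation: [[-0.529, 0.848, -0.0], [0.848, 0.529, -0.0], [-0.0, -0.0, -1.0]]
force: [0.8, -0.8, -0.8]
grip_width: 0.0918
finger_force: 0.0
```

```bash
python3 -c "
from h import *
show()
plan([.482,.262,.30],80,5)"
```

```text
t 1.65 p [0.4446 0.0222 0.3206] yaw 31.97 z [-1.e-04 -3.e-04 -1.e+00] F [ 0.77 -0.83 -0.76] T [-0.04 -0.17 -0.03] w 0.0918 q [ 0.44  0.11 -0.67  1.76  0.07  1.29  0.31]
turn [-0.     0.    -0.838] deg 48.0 shift [0.1836 0.1586 0.0205] len 0.244 rows>= 5.6
```

>>> carry_out:
  motion:
    - [[0,0,-0.147],[0.036,0.032,0.004],0.0918]
    - [[0,0,-0.294],[0.073,0.063,0.008],0.0918]
    - [[0,0,-0.441],[0.11,0.095,0.012],0.0918]
    - [[0,0,-0.588],[0.147,0.127,0.016],0.0918]
    - [[0,0,-0.735],[0.183,0.158,0.02],0.0918]

```text
time_s: 2.15
tool_pos: [0.4834, 0.2612, 0.3002]
orientation: [[-0.962, 0.274, -0.0], [0.274, 0.962, -0.0], [0.0, -0.0, -1.0]]
force: [0.9, -0.4, 0.0]
grip_width: 0.0917
finger_force: 0.0
```

```bash
python3 -c "
from h import *
import pickle
show();s=snap('wrist');pickle.dump(s,open('w2.pkl','wb'));cv2.imwrite('pics/w2.png',s['pixels']);print(-s['R'].T@s['t'],s['R'][2],s['f'])
plan([.482,.262,.30],80,5)"
```

```text
t 2.15 p [0.4834 0.2612 0.3002] yaw 74.07 z [-1.e-04 -4.e-04 -1.e+00] F [ 0.92 -0.37  0.04] T [ 0.03 -0.18  0.  ] w 0.0917 q [ 0.04  0.38 -0.88  1.57  0.29  1.34  0.42]
[0.40253258 0.28400941 0.47395186] [ 0.29625642 -0.08602513 -0.95122648] 366.74570598558915
turn [ 0.005 -0.003 -0.087] deg 5.0 shift [-0.0019 -0.0069 -0.0007] len 0.007 rows>= 0.6
```

View pics/w2.png

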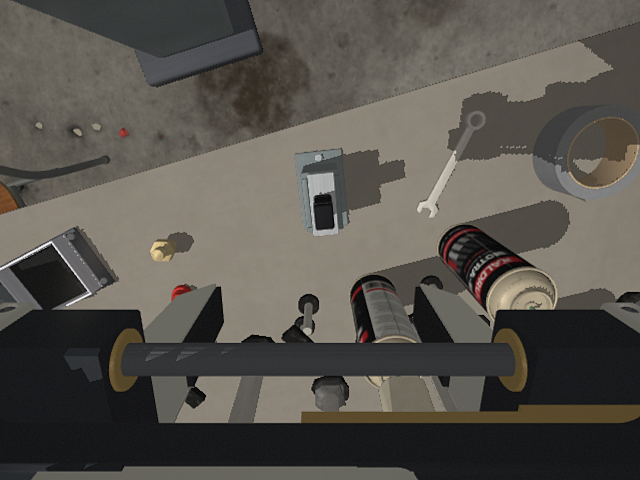

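Rack and wedge are between the fingers. The handle top is near (323,198), the bridge at (320,175–235), and the foot corners at about (296,152), (341,149) and (347,229).

```bash
python3 - <<'E'
from h import *
import pickle
s=pickle.load(open('w2.pkl','rb'));t=pickle.load(open('top0.pkl','rb'))
a=s['pixels'][140:245,280:365]; b=t['pixels'][245:310,145:210]
im=np.hstack([cv2.resize(a,(486,600),interpolation=cv2.INTER_CUBIC),np.zeros((600,10,3),np.uint8),cv2.resize(cv2.resize(b,(300,300),interpolation=cv2.INTER_CUBIC),(300,600))])
cv2.imwrite('pics/c2.png',im)
g=a.max(2)
m=(g<45).astype(np.uint8); n,l,st,c=cv2.connectedComponentsWithStats(m)
for i in range(1,n):
    if st[i,4]>40: print('dark',st[i]+[280,140,0,0,0],c[i]+[280,140])
E
```

```text
dark [314 194  20  36 592] [323.5625 211.75  ]
```

View pics/c2.png

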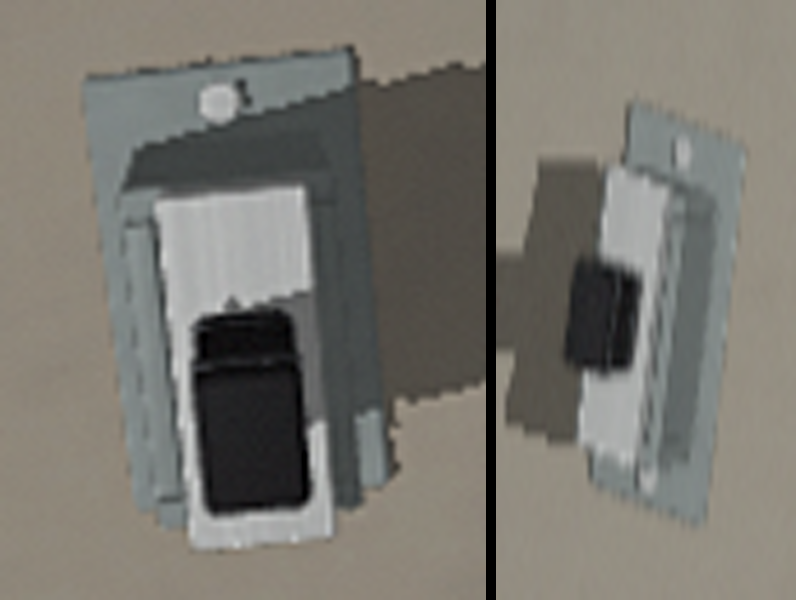

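The crop shows the handle-top quad (195,360)–(310,510), the bridge-top quad (155,205), (303,187), (332,537), (192,548), and the foot's near corners (85,77) and (352,48).

```bash
python3 - <<'E'
from h import *
import pickle
s=pickle.load(open('w2.pkl','rb'))
def P(L,z): return np.array([onz(s,280+u/5.716,140+v/5.716,z) for u,v in L])
for nm,L,z in (('handle',[(195,360),(298,358),(310,507),(210,515)],.1425),('bridge',[(155,205),(303,187),(332,537),(192,548)],.0885),('foot',[(85,77),(352,48)],.006)):
    p=P(L,z); print(nm,p.mean(0).round(4))
    for i in range(len(p)):
        d=p[(i+1)%len(p)]-p[i]; print('  ',np.linalg.norm(d).round(4),np.degrees(np.arctan2(d[1],d[0])).round(1))
E
```

```text
handle [0.4858 0.2661 0.1425]
   0.0166 75.2
   0.0251 -10.7
   0.0165 -101.1
   0.0261 169.3
bridge [0.4875 0.2651 0.0885]
   0.0272 81.0
   0.0672 -10.4
   0.027 -101.2
   0.0661 169.8
foot [0.4374 0.2739 0.006 ]
   0.0584 80.1
   0.0584 -99.9
```

>>> carry_out:
  motion:
    - [[0,0,-0.05],[-0.001,0.005,0.045],0.0918]
    - [[0,0,-0.094],[-0.001,0.005,0.09],0.07]
    - [[0,0,-0.094],[-0.001,0.005,0.135],0.06]
    - [[0,0,-0.094],[-0.001,0.005,0.175],0.05]
    - [[0,0,-0.094],[-0.001,0.005,0.19],0.04]

```text
time_s: 2.7
tool_pos: [0.4837, 0.2621, 0.1068]
orientation: [[-0.982, 0.188, -0.005], [0.188, 0.982, -0.003], [0.004, -0.004, -1.0]]
force: [0.3, -0.4, -0.7]
grip_width: 0.0642
finger_force: 0.0
```

>>> carry_out:
  motion:
    - [[0,0,0],[0,0,0],0.03]
    - [[0,0,0],[0,0,0],0.0]
    - [[0,0,0],[0,0,0],0.0]
    - [[0,0,0],[0,0,0],0.0]

```text
time_s: 3.1
tool_pos: [0.4865, 0.2649, 0.1125]
orientation: [[-0.982, 0.188, 0.003], [0.188, 0.982, 0.001], [-0.002, 0.002, -1.0]]
force: [-0.1, -0.4, 0.4]
grip_width: 0.0325
finger_force: 0.0
```

```bash
python3 -c "
from h import *
show()"
```

```text
t 3.1 p [0.4865 0.2649 0.1125] yaw 79.16 z [ 0.0026  0.0012 -1.    ] F [-0.11 -0.35  0.37] T [ 0.07 -0.17 -0.02] w 0.0325 q [-0.03  0.55 -0.81  1.82  0.48  0.97  0.34]
```

>>> carry_out:
  motion:
    - [[0,0,0],[0,0,0.002],0.0]
    - [[0,0,0],[0,0,0.002],0.0]
    - [[0,0,0],[0,0,0.002],0.0]
    - [[0,0,0],[0,0,0.002],0.0]

```text
time_s: 3.5
tool_pos: [0.4859, 0.2646, 0.109]
orientation: [[-0.982, 0.188, 0.001], [0.188, 0.982, 0.001], [-0.001, 0.001, -1.0]]
force: [0.8, 1.2, 1.2]
grip_width: 0.0178
finger_force: 29.9
```

```bash
python3 -c "
from h import *
show()"
```

```text
t 3.5 p [0.4859 0.2646 0.109 ] yaw 79.18 z [ 7.e-04  6.e-04 -1.e+00] F [0.83 1.16 1.21] T [ 0.29 -0.27  0.11] w 0.0178 q [-0.03  0.56 -0.8   1.82  0.48  0.97  0.34]
```

>>> carry_out:
  motion:
    - [[0,0,0],[0,0,-0.015],0.0]
    - [[0,0,0],[0,0,-0.05],0.0]
    - [[0,0,0],[0,0,-0.09],0.0]
    - [[0,0,0],[0,0,-0.125],0.0]
    - [[0,0,0],[0,0,-0.14],0.0]

```text
time_s: 4.0
tool_pos: [0.4858, 0.2651, 0.2529]
orientation: [[-0.982, 0.187, 0.003], [0.187, 0.982, 0.002], [-0.003, 0.002, -1.0]]
force: [0.9, -0.2, -2.3]
grip_width: 0.0175
finger_force: 29.8
```

```bash
python3 -c "
from h import *
import pickle
show();s=snap('side');pickle.dump(s,open('s1.pkl','wb'))
u,v=proj(s,[.486,.265,.15]);print(u,v);u,v=int(u),int(v)
a=cv2.resize(s['pixels'][v-75:v+55,u-65:u+65],(600,600),interpolation=cv2.INTER_CUBIC);cv2.imwrite('pics/s1.png',a)
"
```

```text
t 4.0 p [0.4858 0.2651 0.2529] yaw 79.2 z [ 0.003   0.0016 -1.    ] F [ 0.94 -0.22 -2.34] T [ 0.1  -0.19 -0.02] w 0.0175 q [ 0.04  0.42 -0.88  1.64  0.34  1.24  0.47]
313.7918303552335 269.8748699910499
```

View pics/s1.png

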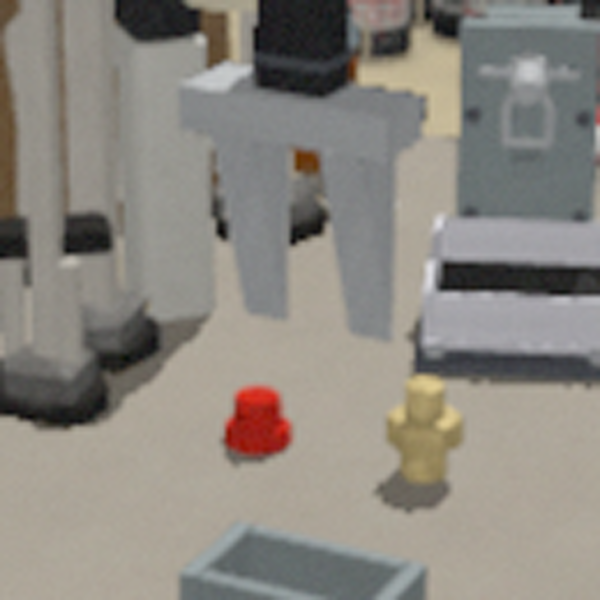

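The side view settles the orientation: the prongs' sloped face is towards the camera (+y) and the right edges stay vertical, so the flat back faces -y. No half turn is needed. Next I'll triangulate the bracket.

```bash
python3 - <<'E'
from h import *
import pickle
t=pickle.load(open('top0.pkl','rb'));s=pickle.load(open('side0.pkl','rb'));w=pickle.load(open('w1.pkl','rb'))
print('pin tip top/side',tri(t,(358,276.7),s,(362.9,209.3)))
print('tip wrist/side',tri(w,(398,166),s,(362.9,209.3)))
print('on z .113 top',onz(t,358,276.7,.105))
a=onz(s,347.4,198.4,.125);b=onz(s,378.1,196.3,.125);d=b-a;print('plate top',a,b,np.linalg.norm(d),np.degrees(np.arctan2(d[1],d[0])))
# bracket model prediction
o=np.array([.4985,-.1401,0]);th=np.radians(100.4);y=np.array([np.cos(th),np.sin(th),0])
pr=o-.03*y;print('pinroot',pr,'tip',pr+.035*y)
# tray frame bright corners (wrist w1, rim z=.032)
for L,im in (([(334,118),(400,95),(420,162),(360,190)],w),([(323.4,264.6),(362,257.7),(369,291.8),(329.5,299)],t)):
    P=np.array([onz(im,u,v,.032) for u,v in L]);print(P.round(4).tolist(),P.mean(0).round(4))
    for i in range(4):
        d=P[(i+1)%4]-P[i];print(np.linalg.norm(d).round(4),np.degrees(np.arctan2(d[1],d[0])).round(1))
plan([.52,-.04,.31],100.4,5)
E
```

```text
pin tip top/side (array([ 0.50007913, -0.13946964,  0.11654897]), np.float64(0.0004795818209215258))
tip wrist/side (array([ 0.50187723, -0.13934465,  0.11676276]), np.float64(0.003146152165504047))
on z .113 top [ 0.49977515 -0.14098347  0.105     ]
plate top [ 0.54352175 -0.18072933  0.125     ] [ 0.48284261 -0.21613279  0.125     ] 0.07025214606258187 -149.73842567926664
pinroot [ 0.50391557 -0.16960714  0.        ] tip [ 0.4975974  -0.13518214  0.        ]
[[0.4485, -0.0841, 0.032], [0.5287, -0.0696, 0.032], [0.5476, -0.1507, 0.032], [0.4701, -0.175, 0.032]] [ 0.4987 -0.1198  0.032 ]
0.0814 10.2
0.0833 -76.9
0.0812 -162.6
0.0934 103.3
[[0.5253, -0.0684, 0.032], [0.5441, -0.1588, 0.032], [0.4649, -0.1767, 0.032], [0.4458, -0.0847, 0.032]] [ 0.495  -0.1222  0.032 ]
0.0923 -78.3
0.0812 -167.2
0.094 101.7
0.0812 11.6
turn [ 0.002  0.004 -0.37 ] deg 21.2 shift [-0.0906 -0.2935 -0.0566] len 0.312 rows>= 6.2
```

>>> carry_out:
  motion:
    - [[0,0,0],[-0.005,-0.025,-0.01],0.0]
    - [[0,0,0],[-0.014,-0.07,-0.02],0.0]
    - [[0,0,0],[-0.024,-0.115,-0.03],0.0]
    - [[0,0,0],[-0.034,-0.16,-0.03],0.0]
    - [[0,0,0],[-0.044,-0.205,-0.03],0.0]

```text
time_s: 4.55
tool_pos: [0.4894, 0.0527, 0.2787]
orientation: [[-0.982, 0.188, -0.001], [0.188, 0.982, -0.001], [0.001, -0.001, -1.0]]
force: [1.0, 0.0, -2.6]
grip_width: 0.0176
finger_force: 29.8
```

>>> carry_out:
  motion:
    - [[0,0,-0.1],[-0.01,-0.045,0],0.0]
    - [[0,0,-0.2],[-0.019,-0.085,0],0.0]
    - [[0,0,-0.3],[-0.028,-0.125,0],0.0]
    - [[0,0,-0.38],[-0.036,-0.15,0.01],0.0]
    - [[0,0,-0.38],[-0.037,-0.161,0.02],0.0]

```text
time_s: 5.05
tool_pos: [0.4957, -0.114, 0.2578]
orientation: [[-0.982, -0.187, -0.002], [-0.187, 0.982, -0.001], [0.002, -0.0, -1.0]]
force: [0.1, 0.1, -1.8]
grip_width: 0.0175
finger_force: 29.8
```

```bash
python3 -c "
from h import *
import pickle
show();s=snap('wrist');pickle.dump(s,open('w3.pkl','wb'));cv2.imwrite('pics/w3.png',s['pixels'])
for n in('side','top'): pickle.dump(snap(n),open(n+'3.pkl','wb'))
show()
for p in ([.504,-.1696,.105],[.4976,-.135,.105]): print(proj(s,p))
"
```

```text
t 5.05 p [ 0.4957 -0.114   0.2578] yaw 100.79 z [-1.5e-03 -5.0e-04 -1.0e+00] F [ 0.11  0.12 -1.79] T [ 0.19 -0.11 -0.02] w 0.0175 q [ 0.81  0.34 -0.9   1.73  0.28  1.21  1.61]
t 5.2 p [ 0.4953 -0.1099  0.2578] yaw 100.83 z [-0.0025  0.0011 -1.    ] F [ 0.21  1.11 -2.08] T [ 0.18 -0.14  0.03] w 0.0179 q [ 0.81  0.33 -0.9   1.73  0.28  1.21  1.6 ]
[257.20478    214.75058071]
[295.61515009 214.9651856 ]
```

View pics/w3.png

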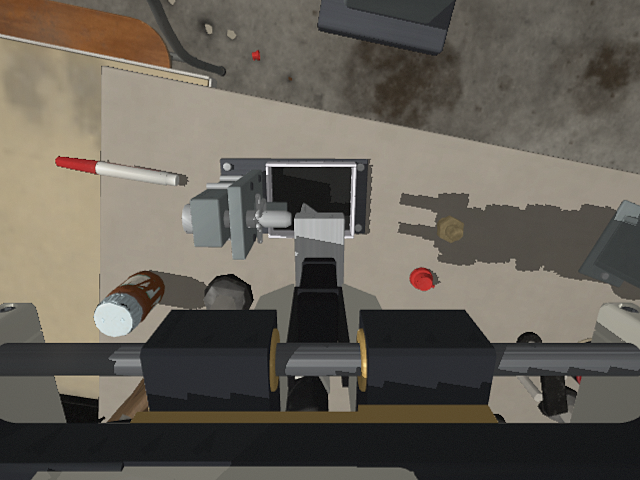

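The wrist view shows the pin running from (255,216) to (291,217), the plate's top edge near x≈240–246, and the wedge's bridge at (295–343, 205–285). I'll zoom in for alignment.

```bash
python3 - <<'E'
from h import *
import pickle
w=pickle.load(open('w3.pkl','rb'));s=pickle.load(open('side3.pkl','rb'));t=pickle.load(open('top3.pkl','rb'))
z=lambda i,w,h:cv2.resize(i,(w,h),interpolation=cv2.INTER_CUBIC)
im=np.zeros((600,800,3),np.uint8)
im[:,:500]=z(w['pixels'][155:275,210:310],500,600)
im[:300,500:]=z(s['pixels'][175:235,332:392],300,300)
im[300:,500:]=z(t['pixels'][240:300,345:405],300,300)
cv2.imwrite('pics/c3.png',im)
E
```

```text
(no output)
```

View pics/c3.png

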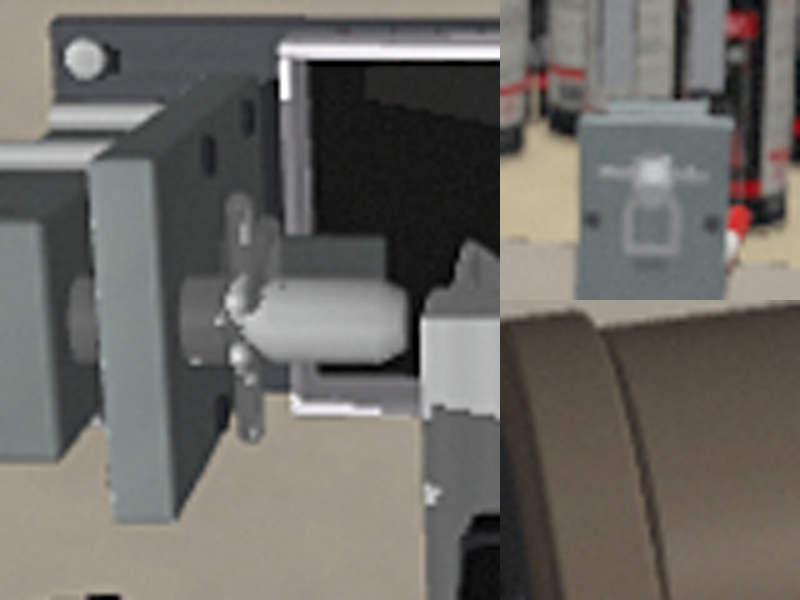

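```bash
python3 - <<'E'
from h import *
import pickle
w=pickle.load(open('w3.pkl','rb'));s=pickle.load(open('side3.pkl','rb'))
P=lambda u,v,z:onz(w,210+u/5,155+v/5,z)
a,b=P(155,160,.125),P(178,520,.125);d=b-a;print('plate edge',a,b,'mid',(a+b)/2,np.linalg.norm(d),np.degrees(np.arctan2(d[1],d[0])))
tip=P(408,321,.105);print('pin tip',tip)
e1,e2=P(238,197,.105),P(252,440,.105);d=e2-e1;print('ears',e1,e2,'mid',(e1+e2)/2,np.linalg.norm(d),np.degrees(np.arctan2(d[1],d[0])))
print('tip tri w/side',tri(w,(210+408/5,155+321/5),s,(332+155/5,175+172/5)))
R=np.array([[-.982,-.187],[-.187,.982]]);R[:,0]=[-np.sin(np.radians(100.79)),np.cos(np.radians(100.79))];R[:,0]=[-.9823,-.1873];R[:,1]=[-.1873,.9823]
p=np.array([.4957,-.114])
for u,v in ((422,318),(500,318)):
  c=P(u,v,.2375);print('bridge corner in tool xy',R.T@(c[:2]-p))
wl=np.array([w['pixels'][215:240,330:350]]);
print('cam in tool',R.T@((-w['R'].T@w['t'])[:2]-p))
show()
E
```

```text
plate edge [ 0.47722339 -0.18384723  0.125     ] [ 0.5407481  -0.17177386  0.125     ] mid [ 0.50898575 -0.17781055  0.125     ] 0.06466185250815194 10.761167459214233
pin tip [ 0.50224102 -0.13794947  0.105     ]
ears [ 0.48524346 -0.17184215  0.105     ] [ 0.53049202 -0.16290095  0.105     ] mid [ 0.50786774 -0.16737155  0.105     ] 0.04612349070625594 11.177754460831926
tip tri w/side (array([ 0.49938526, -0.13762519,  0.11683412]), np.float64(0.0007099985697783818))
bridge corner in tool xy [ 0.03322692 -0.01330057]
bridge corner in tool xy [ 0.03322906 -0.00478002]
cam in tool [ 0.08390761 -0.00031535]
t 5.2 p [ 0.4953 -0.1099  0.2578] yaw 100.83 z [-0.0025  0.0011 -1.    ] F [ 0.21  1.11 -2.08] T [ 0.18 -0.14  0.03] w 0.0179 q [ 0.81  0.33 -0.9   1.73  0.28  1.21  1.6 ]
```

Close-up: plate top edge at (155,160)–(178,520), pin tip at (408,321), ear ends at (238,197) and (252,440). The yaw agrees within 0.3° and the lateral error is about 0.8 mm. Staging above the clip.

>>> carry_out:
  motion:
    - [[0,0,0],[-0.001,-0.012,0],0.0]
    - [[0,0,0],[-0.001,-0.026,0],0.0]
    - [[0,0,0],[-0.001,-0.038,0.005],0.0]
    - [[0,0,0],[-0.001,-0.042,0.015],0.0]
    - [[0,0,0],[-0.001,-0.042,0.026],0.0]

```text
time_s: 5.7
tool_pos: [0.5054, -0.1524, 0.2316]
orientation: [[-0.982, -0.188, -0.0], [-0.188, 0.982, 0.0], [0.0, 0.0, -1.0]]
force: [-0.3, 0.3, -2.5]
grip_width: 0.0178
finger_force: 29.8
```

>>> carry_out:
  motion:
    - [[0,0,0],[0,0,0.006],0.0]
    - [[0,0,0],[0,0,0.01],0.0]
    - [[0,0,0],[0,0,0.012],0.0]
    - [[0,0,0],[0,0,0.012],0.0]
    - [[0,0,0],[0,0,0.012],0.0]

```text
time_s: 6.2
tool_pos: [0.5056, -0.1513, 0.221]
orientation: [[-0.982, -0.19, 0.0], [-0.19, 0.982, -0.0], [-0.0, -0.0, -1.0]]
force: [-0.1, 0.4, -2.3]
grip_width: 0.018
finger_force: 29.8
```

```bash
cat >> h.py <<'E'
def br(s=None):
    s=s or read_state(); p=s['tool_pos']; X=np.array([.982,.188,0]);Y=np.array([-.188,.982,0]); r=np.array([.5088,-.1723,0])
    q=p-r; b=-14; print('wedge rel root mm: x',((q@X)*1e3+.8).round(2),'back y',((q@Y)*1e3-14).round(2),'tips z',((p[2]-.1005)*1e3-105).round(2),'Fbr',(s['force']@X).round(2),(s['force']@Y).round(2),s['force'][2].round(2)); show(s)
E
python3 -c "
from h import *
br()"
```

```text
wedge rel root mm: x 1.56 back y 7.24 tips z 15.51 Fbr -0.01 0.41 -2.27
t 6.2 p [ 0.5056 -0.1513  0.221 ] yaw 100.96 z [ 4.e-04 -1.e-04 -1.e+00] F [-0.08  0.4  -2.27] T [ 0.12 -0.15 -0.03] w 0.018 q [ 0.83  0.4  -0.86  1.74  0.33  1.15  1.64]
```

>>> carry_out:
  motion:
    - [[0,0,0],[0.001,-0.002,0.001],0.0]
    - [[0,0,0],[0.001,-0.004,0.001],0.0]
    - [[0,0,0],[0.001,-0.006,0.001],0.0]
    - [[0,0,0],[0.001,-0.007,0.001],0.0]
    - [[0,0,0],[0.001,-0.007,0.001],0.0]

```text
time_s: 6.7
tool_pos: [0.5058, -0.1588, 0.2197]
orientation: [[-0.982, -0.19, 0.0], [-0.19, 0.982, -0.0], [-0.0, -0.0, -1.0]]
force: [-0.4, -0.1, -1.4]
grip_width: 0.0178
finger_force: 29.8
```

>>> carry_out:
  motion:
    - [[0,0,0],[0,-0.0005,0],0.0]
    - [[0,0,0],[0,-0.001,0],0.0]
    - [[0,0,0],[0,-0.0015,0],0.0]
    - [[0,0,0],[0,-0.0015,0],0.0]

```text
time_s: 7.1
tool_pos: [0.506, -0.1601, 0.2197]
orientation: [[-0.982, -0.19, -0.0], [-0.19, 0.982, -0.0], [0.0, -0.0, -1.0]]
force: [0.1, -0.5, -2.3]
grip_width: 0.018
finger_force: 29.8
```

```bash
python3 -c "
from h import *
br()"
```

```text
wedge rel root mm: x 0.35 back y -1.47 tips z 14.21 Fbr -0.03 -0.53 -2.25
t 7.1 p [ 0.506  -0.1601  0.2197] yaw 100.95 z [-0. -0. -1.] F [ 0.07 -0.52 -2.25] T [ 0.12 -0.12  0.01] w 0.018 q [ 0.84  0.4  -0.86  1.74  0.33  1.15  1.65]
```

>>> carry_out:
  motion:
    - [[0,0,0],[0,-0.0005,0],0.0]
    - [[0,0,0],[0,-0.001,0],0.0]
    - [[0,0,0],[0,-0.0015,0],0.0]
    - [[0,0,0],[0,-0.0015,0],0.0]

```text
time_s: 7.5
tool_pos: [0.5063, -0.1616, 0.2197]
orientation: [[-0.982, -0.19, -0.0], [-0.19, 0.982, -0.0], [0.0, -0.0, -1.0]]
force: [0.4, 0.2, -1.8]
grip_width: 0.0181
finger_force: 29.8
```

>>> carry_out:
  motion:
    - [[0,0,0],[0,-0.0005,0],0.0]
    - [[0,0,0],[0,-0.001,0],0.0]
    - [[0,0,0],[0,-0.001,0],0.0]
    - [[0,0,0],[0,-0.001,0],0.0]

```text
time_s: 7.9
tool_pos: [0.5065, -0.1625, 0.2197]
orientation: [[-0.982, -0.19, 0.0], [-0.19, 0.982, -0.0], [-0.0, -0.0, -1.0]]
force: [0.7, 0.8, -2.1]
grip_width: 0.0179
finger_force: 29.8
```

```bash
python3 -c "
from h import *
br()"
```

```text
wedge rel root mm: x 0.38 back y -3.91 tips z 14.24 Fbr 0.85 0.69 -2.05
t 7.9 p [ 0.5065 -0.1625  0.2197] yaw 100.95 z [ 0.e+00 -1.e-04 -1.e+00] F [ 0.71  0.84 -2.05] T [ 0.14 -0.19 -0.04] w 0.0179 q [ 0.85  0.41 -0.86  1.74  0.33  1.15  1.65]
```

>>> carry_out:
  motion:
    - [[0,0,0],[0,-0.0005,0],0.0]
    - [[0,0,0],[0,-0.001,0],0.0]
    - [[0,0,0],[0,-0.001,0],0.0]

```text
time_s: 8.2
tool_pos: [0.5067, -0.1636, 0.2197]
orientation: [[-0.982, -0.19, -0.0], [-0.19, 0.982, -0.0], [0.0, -0.0, -1.0]]
force: [-0.1, 0.5, -2.2]
grip_width: 0.0178
finger_force: 29.8
```

>>> carry_out:
  motion:
    - [[0,0,0],[0,-0.0005,0],0.0]
    - [[0,0,0],[0,-0.001,0],0.0]
    - [[0,0,0],[0,-0.001,0],0.0]

```text
time_s: 8.5
tool_pos: [0.5069, -0.1645, 0.2197]
orientation: [[-0.982, -0.19, 0.0], [-0.19, 0.982, -0.0], [0.0, -0.0, -1.0]]
force: [0.0, -1.2, -1.5]
grip_width: 0.0177
finger_force: 29.8
```

```bash
python3 -c "
from h import *
br()"
```

```text
wedge rel root mm: x 0.36 back y -6.02 tips z 14.22 Fbr -0.19 -1.22 -1.53
t 8.5 p [ 0.5069 -0.1645  0.2197] yaw 100.94 z [ 0.e+00 -1.e-04 -1.e+00] F [ 0.05 -1.24 -1.53] T [ 0.11 -0.18 -0.01] w 0.0177 q [ 0.85  0.41 -0.86  1.73  0.33  1.15  1.66]
```

>>> carry_out:
  motion:
    - [[0,0,0],[0,-0.0005,0],0.0]
    - [[0,0,0],[0,-0.001,0],0.0]
    - [[0,0,0],[0,-0.001,0],0.0]

```text
time_s: 8.8
tool_pos: [0.507, -0.1656, 0.2197]
orientation: [[-0.982, -0.19, -0.0], [-0.19, 0.982, -0.0], [0.0, -0.0, -1.0]]
force: [-0.3, -0.0, -2.1]
grip_width: 0.0177
finger_force: 29.8
```

```bash
python3 -c "
from h import *
br()"
```

```text
wedge rel root mm: x 0.35 back y -7.05 tips z 14.2 Fbr -0.26 0.03 -2.05
t 8.8 p [ 0.507  -0.1656  0.2197] yaw 100.94 z [-0.e+00 -1.e-04 -1.e+00] F [-0.27 -0.02 -2.05] T [ 0.13 -0.16  0.01] w 0.0177 q [ 0.85  0.41 -0.86  1.73  0.33  1.15  1.66]
```

>>> carry_out:
  motion:
    - [[0,0,0],[0,-0.0005,0],0.0]
    - [[0,0,0],[0,-0.001,0],0.0]
    - [[0,0,0],[0,-0.001,0],0.0]

```text
time_s: 9.1
tool_pos: [0.5073, -0.1661, 0.2197]
orientation: [[-0.982, -0.19, 0.0], [-0.19, 0.982, 0.0], [-0.0, 0.0, -1.0]]
force: [-0.3, 0.3, -1.7]
grip_width: 0.0176
finger_force: 29.9
```

```bash
python3 -c "
from h import *
import pickle
br()
s=snap('wrist');w=pickle.load(open('w3.pkl','rb'));st=read_state()
cv2.imwrite('pics/w4.png',cv2.resize(s['pixels'][150:290,200:330],(557,600),interpolation=cv2.INTER_CUBIC))"
```

```text
wedge rel root mm: x 0.48 back y -7.66 tips z 14.24 Fbr -0.22 0.32 -1.74
t 9.1 p [ 0.5073 -0.1661  0.2197] yaw 100.96 z [ 0.e+00  4.e-04 -1.e+00] F [-0.27  0.27 -1.74] T [ 0.53 -0.05  0.  ] w 0.0176 q [ 0.85  0.41 -0.86  1.73  0.33  1.15  1.66]
```

>>> carry_out:
  motion:
    - [[0,0,0],[0,0,0],0.0]
    - [[0,0,0],[0,0,0],0.0]

```text
time_s: 9.35
tool_pos: [0.5073, -0.1662, 0.2198]
orientation: [[-0.982, -0.19, 0.0], [-0.19, 0.982, 0.0], [-0.0, 0.0, -1.0]]
force: [-0.8, 1.9, -1.1]
grip_width: 0.0179
finger_force: 29.9
```

```bash
python3 -c "
from h import *
br()"
```

```text
wedge rel root mm: x 0.46 back y -7.74 tips z 14.26 Fbr -0.39 1.97 -1.05
t 9.35 p [ 0.5073 -0.1662  0.2198] yaw 100.96 z [ 1.e-04  1.e-04 -1.e+00] F [-0.76  1.86 -1.05] T [ 0.61 -0.05  0.02] w 0.0179 q [ 0.85  0.41 -0.86  1.73  0.33  1.15  1.66]
```

Contact with the plate is clear: torque up by 0.48 Nm and Fy about 2 N. Now sliding down.

>>> carry_out:
  motion:
    - [[0,0,0],[0,0,0.002],0.0]
    - [[0,0,0],[0,0,0.004],0.0]
    - [[0,0,0],[0,0,0.006],0.0]
    - [[0,0,0],[0,0,0.008],0.0]
    - [[0,0,0],[0,0,0.01],0.0]

```text
time_s: 9.85
tool_pos: [0.5072, -0.1663, 0.2095]
orientation: [[-0.982, -0.19, -0.0], [-0.19, 0.982, 0.0], [0.0, 0.0, -1.0]]
force: [0.2, 2.1, -2.1]
grip_width: 0.0178
finger_force: 29.9
```

```bash
python3 -c "
from h import *
br()"
```

```text
wedge rel root mm: x 0.37 back y -7.77 tips z 3.99 Fbr 0.59 2.04 -2.14
t 9.85 p [ 0.5072 -0.1663  0.2095] yaw 100.96 z [-1.e-04  2.e-04 -1.e+00] F [ 0.19  2.12 -2.14] T [ 0.81 -0.05 -0.05] w 0.0178 q [ 0.85  0.42 -0.85  1.75  0.34  1.13  1.65]
```

>>> carry_out:
  motion:
    - [[0,0,0],[0,0,0.002],0.0]
    - [[0,0,0],[0,0,0.004],0.0]
    - [[0,0,0],[0,0,0.006],0.0]
    - [[0,0,0],[0,0,0.008],0.0]
    - [[0,0,0],[0,0,0.01],0.0]

```text
time_s: 10.35
tool_pos: [0.5073, -0.1662, 0.1996]
orientation: [[-0.982, -0.19, 0.0], [-0.19, 0.982, 0.0], [-0.0, 0.0, -1.0]]
force: [-1.1, 2.8, -1.0]
grip_width: 0.0178
finger_force: 30.0
```

```bash
python3 -c "
from h import *
br()"
```

```text
wedge rel root mm: x 0.46 back y -7.73 tips z -5.92 Fbr -0.6 2.97 -1.03
t 10.35 p [ 0.5073 -0.1662  0.1996] yaw 100.96 z [ 1.e-04  2.e-04 -1.e+00] F [-1.14  2.8  -1.03] T [ 1.06  0.07 -0.05] w 0.0178 q [ 0.84  0.43 -0.85  1.76  0.35  1.11  1.64]
```

>>> carry_out:
  motion:
    - [[0,0,0],[0,0.0001,0.002],0.0]
    - [[0,0,0],[0,0.0002,0.004],0.0]
    - [[0,0,0],[0,0.0003,0.006],0.0]
    - [[0,0,0],[0,0.0003,0.008],0.0]
    - [[0,0,0],[0,0.0003,0.01],0.0]

```text
time_s: 10.85
tool_pos: [0.5072, -0.166, 0.1896]
orientation: [[-0.982, -0.19, 0.0], [-0.19, 0.982, 0.0], [-0.0, 0.0, -1.0]]
force: [-0.3, 3.4, 0.6]
grip_width: 0.0174
finger_force: 30.0
```

```bash
python3 -c "
from h import *
br()"
```

```text
wedge rel root mm: x 0.45 back y -7.5 tips z -15.91 Fbr 0.38 3.36 0.61
t 10.85 p [ 0.5072 -0.166   0.1896] yaw 100.96 z [ 1.e-04  1.e-04 -1.e+00] F [-0.26  3.38  0.61] T [ 1.14  0.07 -0.07] w 0.0174 q [ 0.84  0.44 -0.84  1.77  0.36  1.09  1.63]
```

>>> carry_out:
  motion:
    - [[0,0,0],[0,0.0001,0.0015],0.0]
    - [[0,0,0],[0,0.0002,0.003],0.0]
    - [[0,0,0],[0,0.0002,0.0045],0.0]
    - [[0,0,0],[0,0.0002,0.006],0.0]
    - [[0,0,0],[0,0.0002,0.007],0.0]

```text
time_s: 11.35
tool_pos: [0.5074, -0.1657, 0.1828]
orientation: [[-0.982, -0.19, 0.0], [-0.19, 0.982, 0.0], [-0.0, -0.0, -1.0]]
force: [-0.4, 4.8, 2.9]
grip_width: 0.0176
finger_force: 30.0
```

```bash
python3 -c "
from h import *
br()"
```

```text
wedge rel root mm: x 0.64 back y -7.28 tips z -22.7 Fbr 0.47 4.81 2.86
t 11.35 p [ 0.5074 -0.1657  0.1828] yaw 100.96 z [ 5.e-04  0.e+00 -1.e+00] F [-0.44  4.82  2.86] T [ 1.24 -0.03 -0.11] w 0.0176 q [ 0.83  0.44 -0.84  1.78  0.37  1.08  1.62]
```

>>> carry_out:
  motion:
    - [[0,0,0],[0.0002,0.0002,0.001],0.0]
    - [[0,0,0],[0.0002,0.0004,0.002],0.0]
    - [[0,0,0],[0.0002,0.0006,0.0035],0.0]
    - [[0,0,0],[0.0002,0.0006,0.005],0.0]
    - [[0,0,0],[0.0002,0.0006,0.006],0.0]

```text
time_s: 11.85
tool_pos: [0.5068, -0.1654, 0.1766]
orientation: [[-0.982, -0.19, -0.0], [-0.19, 0.982, -0.0], [0.0, -0.0, -1.0]]
force: [-0.4, 4.3, 4.5]
grip_width: 0.0175
finger_force: 29.9
```

```bash
python3 -c "
from h import *
br()"
```

```text
wedge rel root mm: x 0.16 back y -6.89 tips z -28.91 Fbr 0.45 4.31 4.52
t 11.85 p [ 0.5068 -0.1654  0.1766] yaw 100.95 z [-0.e+00 -2.e-04 -1.e+00] F [-0.37  4.32  4.52] T [ 1.03 -0.06 -0.22] w 0.0175 q [ 0.83  0.45 -0.84  1.79  0.38  1.07  1.62]
```

>>> carry_out:
  motion:
    - [[0,0,0],[0,0.0001,0.001],0.0]
    - [[0,0,0],[0,0.0002,0.002],0.0]
    - [[0,0,0],[0,0.0004,0.0035],0.0]
    - [[0,0,0],[0,0.0004,0.005],0.0]
    - [[0,0,0],[0,0.0004,0.006],0.0]

```text
time_s: 12.35
tool_pos: [0.5064, -0.1652, 0.1702]
orientation: [[-0.982, -0.19, -0.001], [-0.19, 0.982, -0.0], [0.001, 0.0, -1.0]]
force: [-0.4, 2.2, -0.4]
grip_width: 0.0179
finger_force: 29.9
```

```bash
python3 -c "
from h import *
br()"
```

```text
wedge rel root mm: x -0.27 back y -6.57 tips z -35.29 Fbr 0.06 2.24 -0.39
t 12.35 p [ 0.5064 -0.1652  0.1702] yaw 100.94 z [-8.e-04 -1.e-04 -1.e+00] F [-0.37  2.21 -0.39] T [ 0.63 -0.08 -0.01] w 0.0179 q [ 0.83  0.45 -0.83  1.8   0.38  1.06  1.61]
```

>>> carry_out:
  motion:
    - [[0,0,0],[0,0,0.0015],0.0]
    - [[0,0,0],[0,0,0.003],0.0]
    - [[0,0,0],[0,0,0.0045],0.0]
    - [[0,0,0],[0,0,0.006],0.0]
    - [[0,0,0],[0,0,0.007],0.0]

```text
time_s: 12.85
tool_pos: [0.5067, -0.165, 0.1635]
orientation: [[-0.982, -0.19, -0.0], [-0.19, 0.982, -0.0], [0.0, 0.0, -1.0]]
force: [-0.7, 2.2, -0.5]
grip_width: 0.018
finger_force: 29.9
```

```bash
python3 -c "
from h import *
br()"
```

```text
wedge rel root mm: x 0.1 back y -6.41 tips z -41.96 Fbr -0.28 2.26 -0.53
t 12.85 p [ 0.5067 -0.165   0.1635] yaw 100.95 z [-2.e-04 -0.e+00 -1.e+00] F [-0.7   2.17 -0.53] T [ 0.59 -0.05 -0.07] w 0.018 q [ 0.82  0.46 -0.83  1.81  0.39  1.04  1.6 ]
```

>>> carry_out:
  motion:
    - [[0,0,0],[0,0,0.0007],0.0]
    - [[0,0,0],[0,0,0.0014],0.0]
    - [[0,0,0],[0,0,0.002],0.0]

```text
time_s: 13.15
tool_pos: [0.5068, -0.1649, 0.1617]
orientation: [[-0.982, -0.19, 0.0], [-0.19, 0.982, -0.0], [-0.0, -0.0, -1.0]]
force: [-0.8, 2.1, -0.7]
grip_width: 0.0177
finger_force: 29.9
```

>>> carry_out:
  motion:
    - [[0,0,0],[0,0,0.0005],0.0]
    - [[0,0,0],[0,0,0.001],0.0]

```text
time_s: 13.35
tool_pos: [0.5069, -0.1649, 0.1608]
orientation: [[-0.982, -0.19, 0.0], [-0.19, 0.982, -0.0], [-0.0, -0.0, -1.0]]
force: [-0.4, 1.8, -0.0]
grip_width: 0.0176
finger_force: 29.9
```

```bash
python3 -c "
from h import *
br()"
```

```text
wedge rel root mm: x 0.28 back y -6.36 tips z -44.73 Fbr -0.07 1.81 -0.02
t 13.35 p [ 0.5069 -0.1649  0.1608] yaw 100.96 z [ 2.e-04 -1.e-04 -1.e+00] F [-0.41  1.77 -0.02] T [ 0.64  0.04 -0.04] w 0.0176 q [ 0.82  0.47 -0.83  1.81  0.39  1.04  1.6 ]
```

>>> carry_out:
  motion:
    - [[0,0,0],[0,0,0.0007],0.0]
    - [[0,0,0],[0,0,0.0014],0.0]
    - [[0,0,0],[0,0,0.002],0.0]

```text
time_s: 13.65
tool_pos: [0.5068, -0.1649, 0.1587]
orientation: [[-0.982, -0.19, 0.0], [-0.19, 0.982, 0.0], [-0.0, -0.0, -1.0]]
force: [-0.0, 2.6, 0.5]
grip_width: 0.018
finger_force: 29.9
```

>>> carry_out:
  motion:
    - [[0,0,0],[0,0,0.0007],0.0]
    - [[0,0,0],[0,0,0.0014],0.0]
    - [[0,0,0],[0,0,0.002],0.0]

```text
time_s: 13.95
tool_pos: [0.5068, -0.1648, 0.1567]
orientation: [[-0.982, -0.19, 0.0], [-0.19, 0.982, 0.0], [-0.0, 0.0, -1.0]]
force: [-0.2, 2.4, 1.2]
grip_width: 0.0177
finger_force: 29.9
```

>>> carry_out:
  motion:
    - [[0,0,0],[0,0,0.0007],0.0]
    - [[0,0,0],[0,0,0.0014],0.0]
    - [[0,0,0],[0,0,0.002],0.0]

```text
time_s: 14.25
tool_pos: [0.5068, -0.1649, 0.1547]
orientation: [[-0.982, -0.19, 0.0], [-0.19, 0.982, 0.0], [-0.0, 0.0, -1.0]]
force: [-0.4, 2.8, 2.2]
grip_width: 0.0176
finger_force: 29.9
```

>>> carry_out:
  motion:
    - [[0,0,0],[0,0,0.0007],0.0]
    - [[0,0,0],[0,0,0.0014],0.0]
    - [[0,0,0],[0,0,0.002],0.0]

```text
time_s: 14.55
tool_pos: [0.5068, -0.1649, 0.1527]
orientation: [[-0.982, -0.19, -0.0], [-0.19, 0.982, 0.0], [0.0, 0.0, -1.0]]
force: [-0.0, 2.9, 2.0]
grip_width: 0.0176
finger_force: 29.9
```

```bash
python3 -c "
from h import *
br()"
```

```text
wedge rel root mm: x 0.19 back y -6.31 tips z -52.81 Fbr 0.49 2.84 2.0
t 14.55 p [ 0.5068 -0.1649  0.1527] yaw 100.95 z [-0.  0. -1.] F [-0.05  2.88  2.  ] T [ 1.02  0.08 -0.16] w 0.0176 q [ 0.81  0.47 -0.82  1.82  0.4   1.02  1.59]
```

>>> carry_out:
  motion:
    - [[0,0,0],[0,0,0.0006],0.0]
    - [[0,0,0],[0,0,0.0012],0.0]
    - [[0,0,0],[0,0,0.0018],0.0]
    - [[0,0,0],[0,0,0.0018],0.0]

```text
time_s: 14.95
tool_pos: [0.5067, -0.1649, 0.1508]
orientation: [[-0.982, -0.19, -0.0], [-0.19, 0.982, 0.0], [0.0, 0.0, -1.0]]
force: [-0.9, 4.5, 1.9]
grip_width: 0.0179
finger_force: 29.9
```

>>> carry_out:
  motion:
    - [[0,0,0],[0,0.0002,0.0005],0.0]
    - [[0,0,0],[0,0.0002,0.001],0.0]
    - [[0,0,0],[0,0.0002,0.0015],0.0]
    - [[0,0,0],[0,0.0002,0.0015],0.0]

```text
time_s: 15.35
tool_pos: [0.5071, -0.1646, 0.1503]
orientation: [[-0.982, -0.19, 0.001], [-0.19, 0.982, -0.001], [-0.001, -0.001, -1.0]]
force: [-2.9, 4.4, 11.3]
grip_width: 0.0178
finger_force: 30.0
```

```bash
python3 -c "
from h import *
import pickle
br();s=snap('side');pickle.dump(s,open('side5.pkl','wb'))
cv2.imwrite('pics/s5.png',cv2.resize(s['pixels'][140:260,300:420],(600,600),interpolation=cv2.INTER_CUBIC))"
```

```text
wedge rel root mm: x 0.62 back y -6.1 tips z -55.17 Fbr -2.03 4.85 11.34
t 15.35 p [ 0.5071 -0.1646  0.1503] yaw 100.96 z [ 9.e-04 -5.e-04 -1.e+00] F [-2.91  4.38 11.34] T [ 1.2   0.74 -0.12] w 0.0178 q [ 0.81  0.48 -0.82  1.83  0.41  1.01  1.59]
```

View pics/s5.png

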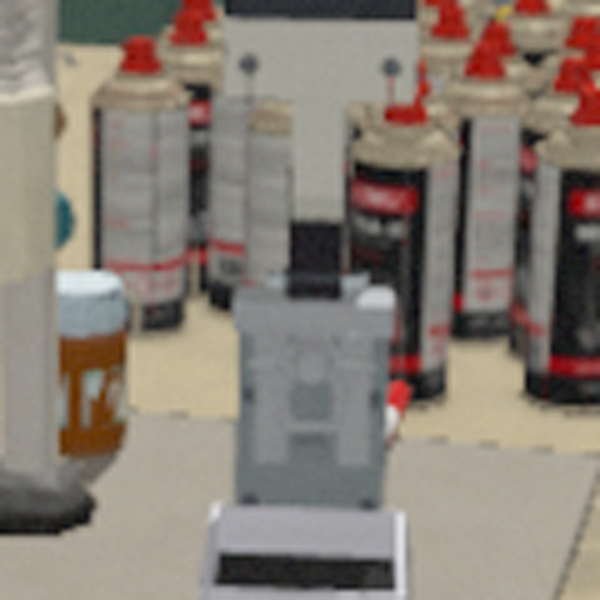

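Firm stop: Fz is 11 N at tips −55 mm. The side view shows the fork over the pin at (313,365), with the clip's ears and U still hanging in front. Next I lift off the stop slightly and ease outboard.

>>> carry_out:
  motion:
    - [[0,0,0],[0,0,-0.001],0.0]
    - [[0,0,0],[0,0.0005,-0.002],0.0]
    - [[0,0,0],[0,0.0015,-0.0025],0.0]
    - [[0,0,0],[0,0.003,-0.0025],0.0]
    - [[0,0,0],[0,0.005,-0.0025],0.0]

```text
time_s: 15.9
tool_pos: [0.5057, -0.1608, 0.1518]
orientation: [[-0.982, -0.189, -0.0], [-0.189, 0.982, -0.001], [0.0, -0.001, -1.0]]
force: [0.5, -1.0, -2.3]
grip_width: 0.0179
finger_force: 29.9
```

```bash
python3 -c "
from h import *
br()"
```

```text
wedge rel root mm: x -0.05 back y -2.11 tips z -53.72 Fbr 0.29 -1.04 -2.35
t 15.9 p [ 0.5057 -0.1608  0.1518] yaw 100.9 z [-0.    -0.001 -1.   ] F [ 0.48 -0.97 -2.35] T [-0.31 -0.17 -0.03] w 0.0179 q [ 0.81  0.47 -0.82  1.83  0.4   1.02  1.58]
```

>>> carry_out:
  motion:
    - [[0,0,0],[0,0.0015,0],0.0]
    - [[0,0,0],[0,0.003,0],0.0]
    - [[0,0,0],[0,0.0045,0],0.0]
    - [[0,0,0],[0,0.006,0],0.0]
    - [[0,0,0],[0,0.0075,0],0.0]

```text
time_s: 16.4
tool_pos: [0.5043, -0.1522, 0.1519]
orientation: [[-0.982, -0.19, 0.0], [-0.19, 0.982, 0.0], [-0.0, 0.0, -1.0]]
force: [0.3, -0.6, -2.7]
grip_width: 0.018
finger_force: 29.9
```

```bash
python3 -c "
from h import *
br()"
```

```text
wedge rel root mm: x 0.19 back y 6.54 tips z -53.6 Fbr 0.14 -0.63 -2.67
t 16.4 p [ 0.5043 -0.1522  0.1519] yaw 100.96 z [ 0.e+00  1.e-04 -1.e+00] F [ 0.26 -0.59 -2.67] T [-0.19 -0.21  0.02] w 0.018 q [ 0.8   0.47 -0.83  1.84  0.4   1.01  1.57]
```

>>> carry_out:
  motion:
    - [[0,0,0],[0,0.001,0],0.0]
    - [[0,0,0],[0,0.002,0],0.0]
    - [[0,0,0],[0,0.003,0],0.0]
    - [[0,0,0],[0,0.0045,0],0.0]
    - [[0,0,0],[0,0.006,0],0.0]

```text
time_s: 16.9
tool_pos: [0.5032, -0.1464, 0.1519]
orientation: [[-0.982, -0.19, -0.0], [-0.19, 0.982, 0.0], [0.0, 0.0, -1.0]]
force: [0.1, 0.2, -2.4]
grip_width: 0.0177
finger_force: 29.9
```

>>> carry_out:
  motion:
    - [[0,0,0],[0,0.0015,0],0.0]
    - [[0,0,0],[0,0.003,0],0.0]
    - [[0,0,0],[0,0.0045,0],0.0]
    - [[0,0,0],[0,0.006,0],0.0]
    - [[0,0,0],[0,0.006,0],0.0]

```text
time_s: 17.4
tool_pos: [0.502, -0.1404, 0.1519]
orientation: [[-0.982, -0.19, -0.0], [-0.19, 0.982, 0.0], [-0.0, 0.0, -1.0]]
force: [0.0, -0.6, -1.9]
grip_width: 0.018
finger_force: 29.9
```

```bash
python3 - <<'E'
from h import *
import pickle
br();s=snap('side');pickle.dump(s,open('side6.pkl','wb'))
a=pickle.load(open('side5.pkl','rb'))
# where is the clip? tray floor region: bright pixels on the dark floor
for nm,i in (('before',a),('now',s)):
    for z in (.014,):
        c=[proj(i,p) for p in ([.495,-.122,.014],)][0]
    print(nm,c)
d=cv2.absdiff(a['pixels'],s['pixels']).max(2)
m=(d>40).astype(np.uint8);n,l,st,c=cv2.connectedComponentsWithStats(m)
for k in range(1,n):
    if st[k,4]>8: print(st[k],c[k].round(1))
print(a['pixels'][246:262:1,342:384:2].mean(2).astype(int).max(1),s['pixels'][246:262:1,342:384:2].mean(2).astype(int).max(1))
E
```

```text
wedge rel root mm: x 0.15 back y 18.55 tips z -53.55 Fbr -0.07 -0.59 -1.86
t 17.4 p [ 0.502  -0.1404  0.1519] yaw 100.97 z [-0.  0. -1.] F [ 0.04 -0.59 -1.86] T [ 0.11 -0.13 -0.07] w 0.018 q [ 0.79  0.46 -0.83  1.85  0.4   1.01  1.55]
before [362.15709055 258.14662962]
now [362.15709055 258.14662962]
[367  97  11   1  11] [372.  97.]
[347  98   7   5  10] [349.2 101. ]
[355 101  30   3  32] [370.3 102.8]
[377 108   8   4  11] [379.5 108.5]
[346 136   5   2  10] [348.  136.5]
[345 140  40   6  88] [365.2 144.1]
[377 159   7   5  18] [380.5 161.3]
[358 184  11   3  32] [362.8 185. ]
[372 197   7   4  16] [375.4 198.2]
[357 200  12   3  33] [362.3 201. ]
[373 202   6   2  12] [375.5 202.5]
[350 253  22   5  77] [360.5 255. ]
[323 269  15   8  61] [329.7 271.1]
[358 277  10   8  36] [362.3 279.3]
[314 286  11  11  42] [318.5 291.1]
[306 301   9   7  34] [309.6 303.9]
[357 300   3   6  15] [357.8 302.4]
[356 307   4   6  17] [357.3 308.8]
[291 308  10   7  25] [296.  311.2]
[345 313  15  12  87] [351.9 320.3]
[331 315   9   8  36] [334.8 318.7]
[280 324   7   8  32] [283.6 327.7]
[345 327  34  24 244] [362. 339.]
[277 335   4  10  23] [278.5 338.8]
[272 349   5  10  24] [274.  353.6]
[269 362  14  15 115] [274.6 369.7]
[332 374   5   3  12] [334.4 375.1]
[324 378  40  17 338] [344.8 385.3]
[220 219 219 219 218 217 213 211 212 212 211 211 218 194 171 169] [218 218 219 218 218 218 213 211 211 211 213 211 216 194 170 169]
```

```bash
python3 - <<'E'
from h import *
import pickle
s=pickle.load(open('side6.pkl','rb'));a=pickle.load(open('side5.pkl','rb'))
for i in (a,s): print(i['pixels'][251:260,344:382:2].mean(2).astype(int))
print(onz(s,350,255,.014),onz(s,372,256,.014))
E
```

```text
[[ 39  34  40  40  55  58  60  66  81  82 102 102 103 113 124 124 131 139
  217]
 [ 37  34  37  30  31  35  39  31  37  37  35  39  40  40  36  34  58 100
  213]
 [ 34  38  38  34  37  38  35  35  36  39  41  34  36  39  39  51  47  88
  211]
 [ 34  42  41  40  38  35  36  31  37  41  39  38  34  38  34  62  55  88
  212]
 [ 37  35  31  38  40  34  34  36  38  42  37  35  40  34  42  60  61  82
  212]
 [ 37  35  36  32  34  32  37  36  33  39  35  38  38  37  42  60  59  73
  211]
 [136 134 110 108 105  97  77  75  53  64  73  69  38  37  55  59  58  73
  211]
 [168 166 154 156 154 150 143 142 137 143 146 143 163 166 140 161 164 166
  218]
 [170 169 169 171 168 167 167 166 167 167 167 169 182 185 168 178 182 181
  194]]
[[ 37  34  41  40  56  62  55  64  81  78 100 100 103 112 125 124 130 140
  218]
 [ 39  35  41  38  38  39  32  42  30  41  30  38  33  35  42  40  57 103
  213]
 [ 37  36  40  53 108  86  67  92  92  85  59  36  37  37  32  51  47  88
  211]
 [ 34  32  33  86 138 129 118 126 112 104 104  86  83  58  32  58  55  87
  211]
 [ 37  31  36  75 115 126 128 130  87 110 128 130 131 120  44  56  57  85
  211]
 [ 38  33  37  41  65  86 125 131  48 122 122 121 129 121  43  56  56  72
  213]
 [135 129 111 106 101 113 134 123  55 122 118  80  84  77  55  56  56  74
  211]
 [168 165 155 153 153 154 156 150 139 149 149 135 132 132 140 162 166 165
  216]
 [169 168 169 168 167 167 167 166 166 168 165 166 165 165 167 176 181 181
  194]]
[ 0.52367617 -0.13183206  0.014     ] [ 0.47738358 -0.13989147  0.014     ]
```

>>> carry_out:
  motion:
    - [[0,0,0],[0,0.002,-0.01],0.0]
    - [[0,0,0],[0,0.004,-0.03],0.0]
    - [[0,0,0],[0,0.006,-0.06],0.0]
    - [[0,0,0],[0,0.006,-0.095],0.0]
    - [[0,0,0],[0,0.006,-0.125],0.0]

```text
time_s: 17.95
tool_pos: [0.5011, -0.1343, 0.2794]
orientation: [[-0.982, -0.191, 0.001], [-0.191, 0.982, -0.0], [-0.001, -0.0, -1.0]]
force: [1.0, -1.5, -2.9]
grip_width: 0.018
finger_force: 29.9
```

```bash
python3 - <<'E'
from h import *
import pickle
br();s=snap('wrist');w=pickle.load(open('w3.pkl','rb'))
# bright pixels in tray floor quad (bracket frame)
X=np.array([.982,.188,0]);Y=np.array([-.188,.982,0]);c=np.array([.4988,-.1198,0])
for nm,i in(('w3',w),('now',s)):
    print(nm)
    for y in np.arange(.04,-.045,-.005):
        r=[]
        for x in np.arange(-.032,.033,.004):
            u,v=proj(i,c+X*x+Y*y+[0,0,.014]); r.append(int(i['pixels'][int(round(v)),int(round(u))].mean()))
        print(round(y,3),r)
plan([.486,.2646,.27],79.2,5)
E
```

```text
wedge rel root mm: x 0.35 back y 24.78 tips z 73.9 Fbr 0.74 -1.71 -2.94
t 17.95 p [ 0.5011 -0.1343  0.2794] yaw 100.99 z [ 1.2e-03 -1.0e-04 -1.0e+00] F [ 1.05 -1.54 -2.94] T [ 0.11 -0.14  0.02] w 0.018 q [ 0.84  0.33 -0.89  1.67  0.27  1.26  1.66]
w3
0.04 [38, 39, 37, 40, 38, 36, 35, 39, 37, 19, 23, 27, 22, 40, 38, 37, 37]
0.035 [38, 39, 39, 42, 41, 40, 39, 41, 41, 37, 26, 25, 50, 96, 166, 160, 162]
0.03 [37, 37, 38, 39, 38, 38, 40, 41, 37, 22, 22, 26, 104, 97, 181, 178, 178]
0.025 [37, 39, 40, 39, 38, 39, 40, 39, 38, 22, 24, 19, 106, 99, 177, 179, 177]
0.02 [36, 38, 37, 39, 42, 18, 38, 20, 19, 19, 23, 22, 108, 93, 178, 176, 175]
0.015 [39, 40, 40, 35, 26, 26, 25, 24, 24, 25, 22, 21, 108, 98, 177, 175, 174]
0.01 [41, 37, 38, 31, 21, 22, 21, 20, 24, 21, 21, 25, 109, 98, 175, 174, 176]
0.005 [38, 37, 39, 17, 23, 23, 23, 24, 24, 21, 25, 23, 101, 100, 178, 176, 177]
0.0 [39, 39, 39, 22, 25, 25, 22, 23, 27, 22, 23, 73, 101, 98, 184, 183, 182]
-0.005 [36, 39, 39, 21, 22, 19, 22, 21, 26, 22, 58, 100, 95, 97, 181, 179, 178]
-0.01 [40, 39, 35, 24, 23, 24, 21, 24, 24, 75, 98, 88, 101, 99, 179,
[... 1190 characters left out ...]
7, 21, 23, 21, 67, 84, 22, 68, 101, 22, 25, 20, 106, 93, 169]
-0.01 [36, 39, 30, 25, 18, 16, 77, 92, 29, 105, 25, 20, 26, 23, 104, 95, 169]
-0.015 [39, 38, 25, 97, 100, 99, 101, 61, 24, 104, 97, 97, 65, 39, 103, 98, 173]
-0.02 [39, 39, 22, 24, 26, 21, 66, 104, 70, 102, 34, 12, 68, 94, 97, 98, 178]
-0.025 [38, 40, 21, 23, 23, 24, 21, 20, 20, 17, 22, 36, 104, 98, 98, 89, 172]
-0.03 [38, 35, 20, 20, 24, 24, 24, 22, 20, 81, 77, 86, 97, 100, 97, 97, 174]
-0.035 [18, 23, 23, 22, 21, 23, 19, 20, 21, 79, 73, 108, 102, 94, 96, 97, 169]
-0.04 [20, 26, 20, 23, 24, 21, 21, 23, 20, 78, 73, 91, 157, 174, 84, 96, 176]
turn [-0.002  0.007  0.38 ] deg 21.8 shift [-0.059   0.3947  0.0132] len 0.399 rows>= 8.0
```

The wrist pixels show the clip's U and ears lying flat in the tray. Back to the rack now.

>>> carry_out:
  motion:
    - [[0,0,0],[-0.004,0.025,0],0.0]
    - [[0,0,0],[-0.01,0.07,0],0.0]
    - [[0,0,0],[-0.017,0.115,0],0.0]
    - [[0,0,0],[-0.023,0.16,0],0.0]
    - [[0,0,0],[-0.03,0.205,0],0.0]

```text
time_s: 18.5
tool_pos: [0.491, 0.0739, 0.2776]
orientation: [[-0.982, -0.19, 0.001], [-0.19, 0.982, -0.0], [-0.001, -0.0, -1.0]]
force: [1.1, 1.1, -2.1]
grip_width: 0.0179
finger_force: 29.9
```

>>> carry_out:
  motion:
    - [[0,0,0.09],[-0.007,0.045,0],0.0]
    - [[0,0,0.18],[-0.014,0.09,0],0.0]
    - [[0,0,0.27],[-0.021,0.135,0],0.0]
    - [[0,0,0.35],[-0.026,0.17,0],0.0]
    - [[0,0,0.38],[-0.029,0.188,0],0.0]

```text
time_s: 19.0
tool_pos: [0.4827, 0.2665, 0.2777]
orientation: [[-0.982, 0.186, 0.0], [0.186, 0.982, 0.002], [0.0, 0.002, -1.0]]
force: [0.1, 0.3, -2.7]
grip_width: 0.0178
finger_force: 29.9
```

>>> carry_out:
  motion:
    - [[0,0,0],[0,0,0.005],0.0]
    - [[0,0,0],[0,0,0.01],0.0]
    - [[0,0,0],[0,0,0.01],0.0]

```text
time_s: 19.3
tool_pos: [0.4842, 0.2605, 0.266]
orientation: [[-0.982, 0.189, -0.001], [0.189, 0.982, -0.002], [0.001, -0.002, -1.0]]
force: [-0.0, -0.1, -2.5]
grip_width: 0.0177
finger_force: 29.9
```

```bash
python3 - <<'E'
from h import *
import pickle
show(); plan([.4859,.2646,.19],79.18,5)
s=snap('wrist');pickle.dump(s,open('w7.pkl','wb'));w=pickle.load(open('w3.pkl','rb'))
# has the wedge shifted in the grip? same camera, same hand: shift between the bridge/handle patches
g=lambda i:cv2.cvtColor(i['pixels'],cv2.COLOR_BGR2GRAY)
for r in ((212,240,290,347),(280,310,292,345)):
    T=g(w)[r[0]:r[1],r[2]:r[3]]; S=g(s)[r[0]-8:r[1]+8,r[2]-8:r[3]+8]
    m=cv2.matchTemplate(S,T,cv2.TM_CCOEFF_NORMED); print(cv2.minMaxLoc(m)[1::2])
E
```

```text
t 19.3 p [0.4842 0.2605 0.266 ] yaw 79.12 z [-0.0011 -0.0017 -1.    ] F [-0.02 -0.11 -2.52] T [ 0.03 -0.12 -0.  ] w 0.0177 q [ 0.04  0.4  -0.87  1.62  0.32  1.27  0.49]
turn [-0.002 -0.001 -0.001] deg 0.1 shift [-0.0009  0.0045  0.076 ] len 0.076 rows>= 1.5
(0.298073947429657, (11, 8))
(0.9908384084701538, (8, 8))
```

>>> carry_out:
  motion:
    - [[0,0,0],[0,0,0.015],0.0]
    - [[0,0,0],[0,0,0.03],0.0]
    - [[0,0,0],[0,0,0.045],0.0]
    - [[0,0,0],[0,0,0.055],0.0]
    - [[0,0,0],[0,0,0.06],0.0]

```text
time_s: 19.85
tool_pos: [0.4843, 0.2611, 0.2062]
orientation: [[-0.982, 0.189, -0.001], [0.189, 0.982, -0.001], [0.001, -0.001, -1.0]]
force: [0.6, -0.1, -2.8]
grip_width: 0.0178
finger_force: 29.9
```

>>> carry_out:
  motion:
    - [[0,0,0],[0,0,0],0.0]
    - [[0,0,0],[0,0,0],0.0]
    - [[0,0,0],[0,0,0],0.0]
    - [[0,0,0],[0,0,0],0.0]

```text
time_s: 20.25
tool_pos: [0.4844, 0.2625, 0.2074]
orientation: [[-0.982, 0.188, 0.001], [0.188, 0.982, 0.0], [-0.001, 0.0, -1.0]]
force: [0.3, -0.7, -1.9]
grip_width: 0.0176
finger_force: 29.9
```

```bash
python3 - <<'E'
from h import *
show(); plan([.4859,.2646,.109],79.18,5)
E
```

```text
t 20.25 p [0.4844 0.2625 0.2074] yaw 79.18 z [ 8.e-04  4.e-04 -1.e+00] F [ 0.34 -0.71 -1.94] T [ 0.08 -0.15  0.04] w 0.0176 q [ 0.02  0.45 -0.85  1.71  0.37  1.15  0.44]
turn [ 0.     0.001 -0.   ] deg 0.0 shift [-0.001   0.0023  0.0984] len 0.098 rows>= 2.0
```

>>> carry_out:
  motion:
    - [[0,0,0],[-0.001,0.0015,0.005],0.0]
    - [[0,0,0],[-0.001,0.0025,0.012],0.0]
    - [[0,0,0],[-0.001,0.0025,0.018],0.0]
    - [[0,0,0],[-0.001,0.0025,0.022],0.0]
    - [[0,0,0],[-0.001,0.0025,0.024],0.0]

```text
time_s: 20.75
tool_pos: [0.4854, 0.2643, 0.1821]
orientation: [[-0.982, 0.188, -0.001], [0.188, 0.982, -0.0], [0.001, -0.001, -1.0]]
force: [-0.6, 0.2, -2.7]
grip_width: 0.0176
finger_force: 29.9
```

>>> carry_out:
  motion:
    - [[0,0,0],[0,0,0],0.0]
    - [[0,0,0],[0,0,0],0.0]
    - [[0,0,0],[0,0,0],0.0]
    - [[0,0,0],[0,0,0],0.0]

```text
time_s: 21.15
tool_pos: [0.4857, 0.2646, 0.1831]
orientation: [[-0.982, 0.188, 0.0], [0.188, 0.982, 0.0], [-0.0, 0.0, -1.0]]
force: [0.7, 0.3, -2.2]
grip_width: 0.018
finger_force: 29.9
```

```bash
python3 - <<'E'
from h import *
show(); plan([.4859,.2646,.109],79.18,5)
E
```

```text
t 21.15 p [0.4857 0.2646 0.1831] yaw 79.18 z [ 3.e-04  1.e-04 -1.e+00] F [ 0.75  0.31 -2.24] T [ 0.1  -0.14  0.02] w 0.018 q [ 0.    0.48 -0.84  1.74  0.39  1.1   0.42]
turn [0. 0. 0.] deg 0.0 shift [-0.0001  0.0001  0.0741] len 0.074 rows>= 1.5
```

Aligned to within 0.2 mm. Lowering in stages.

>>> carry_out:
  motion:
    - [[0,0,0],[0,0,0.003],0.0]
    - [[0,0,0],[0,0,0.007],0.0]
    - [[0,0,0],[0,0,0.011],0.0]
    - [[0,0,0],[0,0,0.015],0.0]
    - [[0,0,0],[0,0,0.018],0.0]

```text
time_s: 21.65
tool_pos: [0.4855, 0.2645, 0.1644]
orientation: [[-0.982, 0.188, -0.0], [0.188, 0.982, -0.0], [0.0, -0.0, -1.0]]
force: [0.3, 1.0, -1.2]
grip_width: 0.0176
finger_force: 29.9
```

```bash
python3 - <<'E'
from h import *
show()
E
```

```text
t 21.65 p [0.4855 0.2645 0.1644] yaw 79.19 z [-3.e-04 -0.e+00 -1.e+00] F [ 0.33  0.96 -1.16] T [ 0.2  -0.19  0.01] w 0.0176 q [-0.01  0.5  -0.83  1.76  0.41  1.07  0.4 ]
```

Tips are inside the rim with no vertical resistance. Continuing.

>>> carry_out:
  motion:
    - [[0,0,0],[0,0,0.005],0.0]
    - [[0,0,0],[0,0,0.011],0.0]
    - [[0,0,0],[0,0,0.017],0.0]
    - [[0,0,0],[0,0,0.022],0.0]
    - [[0,0,0],[0,0,0.025],0.0]

```text
time_s: 22.15
tool_pos: [0.4856, 0.2647, 0.1394]
orientation: [[-0.982, 0.188, -0.0], [0.188, 0.982, 0.0], [0.0, 0.0, -1.0]]
force: [-0.1, 1.9, -2.8]
grip_width: 0.0177
finger_force: 29.9
```

```bash
python3 - <<'E'
from h import *
show()
E
```

```text
t 22.15 p [0.4856 0.2647 0.1394] yaw 79.19 z [-3.e-04  2.e-04 -1.e+00] F [-0.09  1.9  -2.76] T [ 0.43 -0.22  0.  ] w 0.0177 q [-0.02  0.52 -0.81  1.79  0.44  1.02  0.38]
```

>>> carry_out:
  motion:
    - [[0,0,0],[0,0.0006,0.005],0.0]
    - [[0,0,0],[0,0.0006,0.011],0.0]
    - [[0,0,0],[0,0.0006,0.017],0.0]
    - [[0,0,0],[0,0.0006,0.022],0.0]
    - [[0,0,0],[0,0.0006,0.025],0.0]

```text
time_s: 22.65
tool_pos: [0.4857, 0.2651, 0.1144]
orientation: [[-0.982, 0.188, -0.0], [0.188, 0.982, -0.0], [0.0, -0.0, -1.0]]
force: [0.6, 1.2, -2.2]
grip_width: 0.0178
finger_force: 29.9
```

```bash
python3 - <<'E'
from h import *
show()
E
```

```text
t 22.65 p [0.4857 0.2651 0.1144] yaw 79.18 z [-3.e-04 -0.e+00 -1.e+00] F [ 0.57  1.16 -2.24] T [ 0.34 -0.2   0.08] w 0.0178 q [-0.04  0.55 -0.79  1.82  0.47  0.97  0.35]
```

>>> carry_out:
  motion:
    - [[0,0,0],[0,0,0.002],0.0]
    - [[0,0,0],[0,0,0.004],0.0]
    - [[0,0,0],[0,0,0.0055],0.0]
    - [[0,0,0],[0,0,0.0055],0.0]

```text
time_s: 23.05
tool_pos: [0.4858, 0.2651, 0.1093]
orientation: [[-0.982, 0.188, 0.0], [0.188, 0.982, 0.0], [-0.0, 0.0, -1.0]]
force: [1.6, 1.1, -2.3]
grip_width: 0.0178
finger_force: 29.9
```

```bash
python3 - <<'E'
from h import *
show()
E
```

```text
t 23.05 p [0.4858 0.2651 0.1093] yaw 79.18 z [ 1.e-04  1.e-04 -1.e+00] F [ 1.64  1.08 -2.26] T [ 0.46 -0.24 -0.01] w 0.0178 q [-0.04  0.56 -0.79  1.82  0.47  0.96  0.35]
```

>>> carry_out:
  motion:
    - [[0,0,0],[0,0,0.0004],0.0]
    - [[0,0,0],[0,0,0.0008],0.0]
    - [[0,0,0],[0,0,0.0012],0.0]
    - [[0,0,0],[0,0,0.0012],0.0]

```text
time_s: 23.45
tool_pos: [0.4858, 0.2655, 0.1089]
orientation: [[-0.982, 0.188, 0.001], [0.188, 0.982, 0.0], [-0.001, 0.0, -1.0]]
force: [-1.2, 0.8, 5.5]
grip_width: 0.0177
finger_force: 29.9
```

```bash
python3 - <<'E'
from h import *
show()
E
```

```text
t 23.45 p [0.4858 0.2655 0.1089] yaw 79.19 z [ 6.e-04  2.e-04 -1.e+00] F [-1.23  0.75  5.5 ] T [0.1  0.34 0.07] w 0.0177 q [-0.04  0.56 -0.79  1.82  0.47  0.96  0.35]
```

The bridge is on the rim (Fz +5.5 N). I'll relax a little, open slowly, then rise.

>>> carry_out:
  motion:
    - [[0,0,0],[0,0,-0.0007],0.0]
    - [[0,0,0],[0,0,-0.0007],0.025]
    - [[0,0,0],[0,0,-0.0007],0.035]
    - [[0,0,0],[0,0,-0.0007],0.05]
    - [[0,0,0],[0,0,-0.0007],0.06]

```text
time_s: 23.95
tool_pos: [0.4858, 0.2649, 0.1088]
orientation: [[-0.982, 0.188, -0.0], [0.188, 0.982, -0.0], [0.0, -0.0, -1.0]]
force: [-0.2, -0.0, -0.4]
grip_width: 0.0444
finger_force: 0.0
```

>>> carry_out:
  motion:
    - [[0,0,0],[0,0,0],0.07]
    - [[0,0,0],[0,0,0],0.07]
    - [[0,0,0],[0,0,0],0.07]
    - [[0,0,0],[0,0,0],0.07]

```text
time_s: 24.35
tool_pos: [0.4858, 0.2651, 0.1089]
orientation: [[-0.982, 0.188, 0.0], [0.188, 0.982, -0.0], [-0.0, -0.0, -1.0]]
force: [0.1, 0.3, -0.5]
grip_width: 0.0697
finger_force: 0.0
```

```bash
python3 - <<'E'
from h import *
show()
E
```

```text
t 24.35 p [0.4858 0.2651 0.1089] yaw 79.18 z [ 0. -0. -1.] F [ 0.13  0.33 -0.54] T [ 0.05 -0.12 -0.03] w 0.0697 q [-0.04  0.56 -0.79  1.82  0.47  0.96  0.35]
```

>>> carry_out:
  motion:
    - [[0,0,0],[0,0,-0.015],0.07]
    - [[0,0,0],[0,0,-0.05],0.07]
    - [[0,0,0],[0,0,-0.09],0.07]
    - [[0,0,0],[0,0,-0.12],0.07]
    - [[0,0,0],[0,0,-0.14],0.07]

```text
time_s: 24.85
tool_pos: [0.486, 0.2661, 0.2527]
orientation: [[-0.982, 0.187, 0.003], [0.187, 0.982, 0.002], [-0.002, 0.002, -1.0]]
force: [0.4, 0.1, -0.5]
grip_width: 0.0702
finger_force: 0.0
```

>>> carry_out:
  motion:
    - [[0,0,0],[0,0,0],0.07]
    - [[0,0,0],[0,0,0],0.07]
    - [[0,0,0],[0,0,0],0.07]

```text
time_s: 25.15
tool_pos: [0.4854, 0.2646, 0.2483]
orientation: [[-0.982, 0.188, -0.001], [0.188, 0.982, -0.001], [0.001, -0.001, -1.0]]
force: [0.1, 0.2, 0.0]
grip_width: 0.0698
finger_force: 0.0
```

```bash
python3 - <<'E'
from h import *
import pickle
show()
s=snap('side');a=pickle.load(open('side0.pkl','rb'))
r=(slice(268,375),slice(275,355))
A,B=a['pixels'][r],s['pixels'][r]
print('rack+wedge side diff: px>40:',int((cv2.absdiff(A,B).max(2)>40).sum()),'of',A.shape[0]*A.shape[1])
print('corr',cv2.matchTemplate(B,A[4:-4,4:-4],cv2.TM_CCOEFF_NORMED).max(),np.unravel_index(cv2.matchTemplate(B,A[4:-4,4:-4],cv2.TM_CCOEFF_NORMED).argmax(),(9,9)))
m=(B.max(2)<45);m0=(A.max(2)<45)
for q in(m0,m): y,x=np.nonzero(q[:45,25:50]);print('handle dark',len(y),x.mean()+300,y.mean()+268)
print(s['pixels'][252:258,344:382:2].mean(2).astype(int).max(1))
E
```

```text
t 25.15 p [0.4854 0.2646 0.2483] yaw 79.18 z [-1.e-03 -8.e-04 -1.e+00] F [0.13 0.24 0.  ] T [ 0.16 -0.1  -0.01] w 0.0698 q [ 0.03  0.42 -0.87  1.64  0.34  1.24  0.47]
rack+wedge side diff: px>40: 19 of 8560
corr 0.9937677 (np.int64(4), np.int64(4))
handle dark 492 312.4207317073171 292.4878048780488
handle dark 490 312.51020408163265 292.2326530612245
[213 212 212 212 211 213]
```

The wedge hangs just where it started (handle centroid within 0.3 px), the clip is in the tray, and the hand is clear.

```bash
python3 -c "
from plant import *
print(hand_in())"
```

```text
the job is handed in; nothing more can be done
None
```

Job handed in at about 25 s of the 58 s allowed: the fork reached a firm stop behind the clip, the clip came off the pin into the catch tray, and the wedge is back in its rack with the hand clear; `hand_in()` gave no verdict.

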